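# Pack engine valves into the wash frame

### The job

Pack the engine valves for the parts washer: lift the top plate off the wash frame and set it down on the clear bench to the left, and lay every valve that stands on the bench down in the frame, one to a place, its stem level on the ledge between the narrow stops and its head between the wide ones. Then put the top plate back over the two guide pins and down until it sits level on both shoulders, and let go; leave the other things on the bench where they are.

Things in the scene. Friction and masses are not known exactly. Their poses are not given: they have to be found in the camera images.
- valve_a_mid (a point): Mid-point of a steel engine valve: round stem 10 mm in diameter, flat round head 34 mm across and 5 mm thick at one end (solid 17 mm thick for the next 9 mm), 100 mm long in all, 0.09 kg, balancing 30 mm from the head face. Point on the axis, 50 mm from head face and stem tip; z runs along the stem, head to tip. Absent (None) in some starts, as may be the others.
- valve_b_mid (a point): Mid-point of a second valve, the same. The valves start standing on their heads on the bench, stem up (z up).
- valve_c_mid (a point): Mid-point of a third valve, the same. Pinched near the stem's tip (10 to 15 N), a valve held askew turns between the finger pads when its head's rim is pressed on a surface, until it lies level in the fingers.
- valve_d_mid (a point): Mid-point of a fourth valve, the same. A fallen valve lies on head rim and stem tip, the axis 7 degrees off level, and can roll.
- valve_a_head (a point): Centre of the flat face of valve_a's head; axes as valve_a_mid.
- valve_b_head (a point): Centre of the flat face of valve_b's head; axes as valve_b_mid.
- valve_c_head (a point): Centre of the flat face of valve_c's head; axes as valve_c_mid.
- valve_d_head (a point): Centre of the flat face of valve_d's head; axes as valve_d_mid.
- wash_frame: Fixed base 130 x 266 x 10 mm (x, y, z), origin under its centre, four places in a row along y. A ledge (x -10 to 20 mm, top z 22) with 16 mm gaps between stops (top z 30) takes the stems, 40 mm gaps (x 36 to 54, top z 22) the heads; end stops at x 54 (top z 22) and -54 (top z 26). At y = +112, -112 posts 28 mm in diameter, flat shoulder at z 48, then a 10 mm pin to z 78, last 10 mm tapered.
- frame_place0 (a point): Where the mid-point of a valve in the place at frame y = -69 mm belongs (frame x = 0, z = 27 mm), stem along the frame's x: head on the base on the +x side (face at x = +50), stem level on the ledge, tip at x = -50. Any valve in any place, one to a place.
- frame_place1 (a point): Where the mid-point of a valve in the place at frame y = -23 mm belongs (frame x = 0, z = 27 mm), stem along the frame's x: head on the base on the +x side (face at x = +50), stem level on the ledge, tip at x = -50. Any valve in any place, one to a place.
- frame_place2 (a point): Where the mid-point of a valve in the place at frame y = 23 mm belongs (frame x = 0, z = 27 mm), stem along the frame's x: head on the base on the +x side (face at x = +50), stem level on the ledge, tip at x = -50. Any valve in any place, one to a place.
- frame_place3 (a point): Where the mid-point of a valve in the place at frame y = 69 mm belongs (frame x = 0, z = 27 mm), stem along the frame's x: head on the base on the +x side (face at x = +50), stem level on the ledge, tip at x = -50. Any valve in any place, one to a place.
- frame_seat (a point): Point midway between the two guide posts at the height of their shoulders; axes as the frame's. Here the centre of the top plate's underside comes to lie.
- plate_under (a point): Centre of the underside of the loose top plate: aluminium, 100 x 258 x 8 mm (x, y, z), 0.5 kg, a 14 mm hole at y = +112 and at y = -112 mm; z up. It starts seated on the frame, grip up; the same turned end for end. Beside the frame, on its left (+y), there is clear bench to lay it on. On the shoulders it clears the laid valves by 4 mm.
- plate_grip (a point): Centre of the top plate's black bar grip, 38 mm above its underside: 14 mm thick (plate's x), 70 mm long (plate's y), 16 mm high, on two pillars 10 mm in diameter at y = +26 and -26 mm; 22 mm free below the bar. Pinch across its thickness.
- piston: Bystander: engine piston standing on its crown, 66 mm across, 58 mm high; origin at the centre of its underside. To be left where it is.
- bolt: Bystander: M12 bolt with nut standing on its head, 62 mm high; origin at the centre of its underside. To be left where it is.
- bearing: Bystander: ball bearing lying flat, 52 mm across, 15 mm high; origin at the centre of its underside. To be left where it is.
- feeler_tin: Bystander: small red tin, 52 x 87 x 21 mm; origin at the centre of its underside. To be left where it is.
- spanner: Bystander: combination spanner lying flat, 159 mm long; origin at the centre of its underside. To be left where it is.
- hex_set: Bystander: black folding hex-key set, 28 x 85 x 26 mm; origin at the centre of its underside. To be left where it is.
- tape_roll: Bystander: small black roll of tape lying flat, 57 mm across, 19 mm high; origin at the centre of its underside. To be left where it is.

How it is judged:
By the outcome, as a careful person would: the job done as asked, in the order asked, and still so for the second after the job is handed in, with the robot touching nothing.
Of valve_a, valve_b, valve_c, valve_d only 3 to 4 are there at a start; the rules pass over those that are not, and their reading is None.
At some moment in a run one of top_plate may be knocked a few centimetres aside while the robot is not near it.
Once in a run the grip may slacken for a moment while it holds something.
It also fails if it takes over 210 s, if anything falls off the work surface, if the arm or the gripper's body presses on something with over 40 N, if the wrist force passes 120 N, or if a joint passes its speed limit or range.

### The arm

A 7-joint arm with a two-finger parallel gripper is mounted at the origin on a cart in front of the work surface, level with it; the furniture and walls round the work are solid. World frame = base frame: x ahead of the robot, y to its left, z up, the work surface at z = 0. Lengths are in m, angles in rad, forces in N, time in s.
With the tool pointing down it reaches from about 0.35 to 0.9 m from the base axis. Payload 19.9 kg.
Tool frame: the origin (TCP) lies between the finger pads; the fingertips stand 19 mm ahead of it and the grasp point (between the pads) is the TCP; z points along the fingers, y is the line along which they close (so a half turn about z gives the same grasp; the last joint's range is limited). The gripper opens to 85 mm and grips with 20 to 120 N. Pads are 22 mm wide; open, the fingers measure 114 mm over their backs; the gripper's body (76 mm by 85 mm) begins 54 mm behind the grasp point. The pads swing forward as they close: fully open they stand 13 mm farther back than shut.
Start: joints at [-1.242, 0.417, -0.01, 1.614, 0.005, 1.111, -0.053], TCP at [0.226, 0.583, 0.25] pointing down, gripper open.
Joint ranges: [-2.81, 2.81], [-0.39, 2.02], [-1.27, 1.25], [0.06, 2.57], [-1.19, 4.33], [0.19, 2], [-2.82, 2.82]. Speed limits (rad/s): [1.89, 1.89, 2.39, 2.39, 3.01, 3.01, 3.01].

### API

Orientations are given as a 3x3 rotation matrix whose columns are the frame's x, y, z axes.
In Python, from bench import manip gives the robot as it stands.
- The arm moves only by the shell command python3 -m jog 'ROWS' [FORCE]. ROWS is JSON, a list of rows, each an object of numbers: "rx", "ry", "rz": the turn, a rotation vector about the tool's x, y, z in degrees; "x", "y", "z": the shift along the tool's x, y, z in m; "fingers": the finger opening in m, from 0 to 0.0854. In form: [{"rx": .., "ry": .., "rz": .., "x": .., "y": .., "z": .., "fingers": ..}, ...]. A call has 1 to 10 rows; each row is the pose to reach, as a shift and turn from the pose commanded when the call began, along the tool's axes at that moment; what a row does not reach only later rows make up. A row lasts 1/12 s, in which the tool goes at most 41.7 mm and 7.16 degrees, less where a joint would pass 70% of its speed; a pose out of reach is approached as far as the arm can. A call with a gripper value outside its range is refused whole. The fingers move at their own pace and stop on an object; FORCE is the grip in N (left out, the last holds). Time passes only in rows, so rows that repeat a pose let the fingers close. It gives the time, the measured TCP pose, the force, the opening and the grip force at its end, in the units of the state.
- manip.get_obs(): the state, without advancing time (a new reading comes with each control period).
- manip.capture(name): name is "side" or "top"; returns a dict with "color" (384x512x3 uint8, red, green, blue), "range_z" (384x512 float32, m along the optical axis (not along the pixel's ray), 0 where there is no reading), "intrinsics" (3x3 intrinsics, pixels), "k1" (the pictures are not rectified: a ray, as slopes to the right and down, at radius r is drawn at 1 + k1 r^2 times it, then the intrinsics apply), "extrinsics" (4x4, takes a point from world to camera coordinates). Camera axes: x right, y up, looking along -z (the intrinsics and any distortion apply to the point x, -y, -z); pixel columns grow to the right and rows downward; lengths in m; the calibration is good to about 2 mm. A picture is of the moment at which its call begins.
- manip.finish_job(): hands the job in; it is judged then, once.
The state is a dict: "t": time; "joint_pos": joint angles; "joint_vel": joint speeds; "tau": joint torques, N m; "eef_pos": TCP position; "eef_rot": TCP orientation; "ft_force": force on the tool from outside, world axes, zero at the start; "moment": the same for the moment, N m; "grip_width": finger opening in m; "gripper_force": force on a finger pad.
Only numpy, scipy, OpenCV 4.12 (cv2) and the standard library are available. Lean on these libraries where they do the work, as an engineer would, in place of code of your own. Each camera call takes 0.05 s, during which the arm holds its last target. There are 200 camera calls.

## Working session

There is one attempt and no reset: what is moved stays moved. The work goes in short steps, Python scripts to look and compute and a shell command to move; the robot and the scene stay as the last step left them, time stands still between calls to the robot, and variables do not carry over. Pictures are saved under pics/ and viewed, at most 14 in all, crops included, and the job is handed in when it is done.

```bash
mkdir -p pics; ls; cat > h.py <<'E'
import numpy as np, cv2
from bench import manip
def cap(n,save=None):
    c=manip.capture(n)
    if save: cv2.imwrite('pics/'+save,c['color'][:,:,::-1])
    return c
def ray(c,u,v):
    K=np.array(c['intrinsics']);k=c['k1']
    d=np.array([(u-K[0,2])/K[0,0],(v-K[1,2])/K[1,1]]);s=d.copy()
    for _ in range(20): s=d/(1+k*(s@s))
    E=np.array(c['extrinsics']);R=E[:3,:3];o=-R.T@E[:3,3]
    return o,R.T@np.array([s[0],-s[1],-1.])
def onz(c,u,v,z):
    o,d=ray(c,u,v);return o+d*(z-o[2])/d[2]
def atd(c,u,v):
    o,d=ray(c,u,v);return o+d*float(c['range_z'][int(v),int(u)])
def cloud(c):
    K=np.array(c['intrinsics']);k=c['k1'];v,u=np.mgrid[0:384,0:512]
    d=np.stack([(u-K[0,2])/K[0,0],(v-K[1,2])/K[1,1]],-1);s=d.copy()
    for _ in range(20): s=d/(1+k*(s**2).sum(-1,keepdims=True))
    E=np.array(c['extrinsics']);R=E[:3,:3];o=-R.T@E[:3,3]
    D=np.concatenate([s[...,:1],-s[...,1:],-np.ones((384,512,1))],-1)@R
    return o+D*c['range_z'][...,None]
def st():
    o=manip.get_obs();return o
E
python3 - <<'E'
from h import *
for n in('top','side'):
    c=cap(n,n+'0.png');E=np.array(c['extrinsics']);print(n,c['k1'],c['intrinsics'],-E[:3,:3].T@E[:3,3],E[:3,:3])
o=st();print(o['eef_pos'],o['eef_rot'],o['grip_width'],o['t'])
E
```

```text
pics
top -0.1002152504074801 [[478.74444229   0.         257.53253969]
 [  0.         478.74444229 193.73902982]
 [  0.           0.           1.        ]] [ 0.29707902 -0.13143493  1.2907047 ] [[ 9.23530149e-04 -9.99999295e-01 -7.45733506e-04]
 [ 9.85224816e-01  7.82167866e-04  1.71264271e-01]
 [-1.71263567e-01 -8.92882874e-04  9.85224844e-01]]
side -0.014548692916983201 [[478.98544795   0.         260.77729687]
 [  0.         478.98544795 195.8152371 ]
 [  0.           0.           1.        ]] [ 0.32623541 -1.35151747  0.5614085 ] [[ 0.99090446 -0.1340819  -0.01141921]
 [ 0.05757512  0.34573357  0.93656468]
 [-0.12162837 -0.92870358  0.35030872]]
[0.22579379 0.58247809 0.24974198] [[-9.32399256e-01  3.61429846e-01 -3.07388315e-04]
 [ 3.61429966e-01  9.32398689e-01 -1.03143920e-03]
 [-8.61844494e-05 -1.07281249e-03 -9.99999421e-01]] 0.08571224695922162 0.1
```

View pics/top0.png

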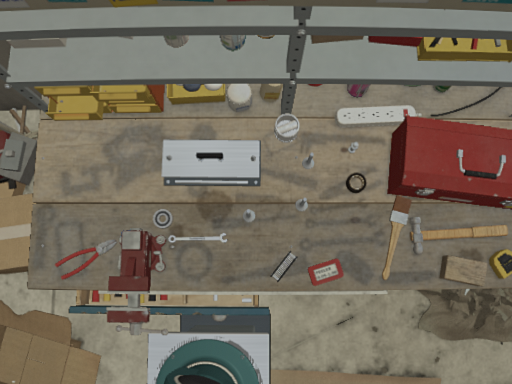

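View pics/side0.png

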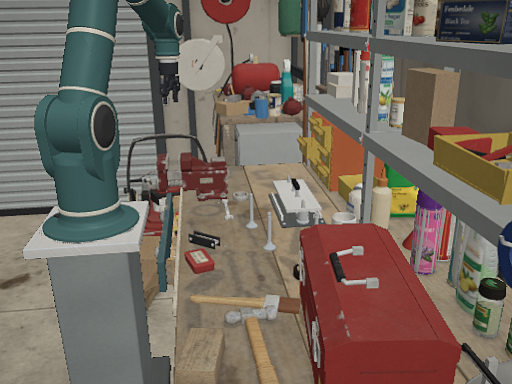

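Top view: plate at (211,160), three valve-like heads at about (249,215), (302,203) and (310,160), piston at (287,125), a bolt or valve at (353,147), tape at (356,183), bearing at (163,218). The side view shows two stems at (252,210) and (270,230). I'll get points from depth and enlarge the crop.

```bash
python3 - <<'E'
from h import *
c=cap('top');P=cloud(c);im=c['color'];Z=P[...,2]
cv2.imwrite('pics/crop0.png',cv2.resize(im[100:290,150:380,::-1],None,fx=3.4,fy=3,interpolation=cv2.INTER_CUBIC))
# objects on bench by height
m=((Z>.012)&(Z<.2)&(P[...,0]<.75)&(P[...,0]>.2)&(P[...,1]<.4)&(P[...,1]>-.5)).astype('uint8')
n,l,s,ce=cv2.connectedComponentsWithStats(m)
for i in range(1,n):
    if s[i,4]>8:
        q=P[l==i];print(ce[i].round(),s[i,4],'mean',q.mean(0).round(3),'min',q.min(0).round(3),'max',q.max(0).round(3))
# plate rect
m=((Z>.047)&(Z<.063)&(P[...,0]>.4)&(P[...,0]<.75)&(P[...,1]>-.1)).astype('uint8')
q=P[m>0];print('plate',len(q),q.mean(0),cv2.minAreaRect(q[:,:2].astype('float32')))
m=((Z>.068)&(Z<.1)&(P[...,0]>.4)&(P[...,0]<.75)&(P[...,1]>-.0)&(P[...,1]<.25))
q=P[m];print('grip',len(q),q.mean(0),cv2.minAreaRect(q[:,:2].astype('float32')),q[:,2].max())
s=cap('side');Q=cloud(s);Z=Q[...,2]
m=((Z>.012)&(Z<.13)&(Q[...,0]<.75)&(Q[...,0]>.2)&(Q[...,1]<.4)&(Q[...,1]>-.4)).astype('uint8')
n,l,ss,ce=cv2.connectedComponentsWithStats(m)
print('side')
for i in range(1,n):
    if ss[i,4]>20:
        q=Q[l==i];print(ce[i].round(),ss[i,4],'mean',np.median(q,0).round(3),'min',q.min(0).round(3),'max',q.max(0).round(3))
E
```

```text
[287. 117.] 805 mean [ 0.717 -0.209  0.067] min [ 0.667 -0.244  0.012] max [ 0.75  -0.175  0.2  ]
[ 92. 106.] 1142 mean [0.726 0.297 0.135] min [0.693 0.143 0.074] max [0.75 0.4  0.2 ]
[134. 110.] 167 mean [0.744 0.208 0.054] min [0.738 0.162 0.043] max [0.75  0.255 0.063]
[363. 118.] 822 mean [ 0.729 -0.421  0.031] min [ 0.707 -0.5    0.012] max [ 0.75  -0.348  0.041]
[400. 164.] 996 mean [ 0.578 -0.493  0.111] min [ 0.517 -0.5    0.012] max [ 0.68  -0.482  0.173]
[211. 160.] 3908 mean [ 0.603 -0.005  0.054] min [ 0.543 -0.137  0.012] max [0.673 0.127 0.1  ]
[354. 146.] 42 mean [ 0.644 -0.39   0.047] min [ 0.638 -0.4    0.014] max [ 0.653 -0.383  0.064]
[309. 159.] 61 mean [ 0.606 -0.268  0.055] min [ 0.599 -0.28   0.012] max [ 0.614 -0.26   0.105]
[356. 182.] 191 mean [ 0.551 -0.398  0.018] min [ 0.524 -0.423  0.013] max [ 0.58  -0.373  0.025]
[302. 203.] 54 mean [ 0.489 -0.247  0.051] min [ 0.483 -0.259  0.012] max [ 0.497 -0.237  0.104]
[162. 218.] 176 mean [0.452 0.126 0.015] min [0.428 0.102 0.012] max [0.477 0.152 0.023]
[248. 214.] 52 mean [ 0.459 -0.107  0.048] min [ 0.45  -
[... 1744 characters left out ...]
] max [ 0.75 -0.19  0.13]
[240. 194.] 83 mean [0.451 0.122 0.015] min [0.427 0.094 0.012] max [0.474 0.155 0.02 ]
[251. 209.] 130 mean [ 0.459 -0.11   0.054] min [ 0.451 -0.119  0.012] max [ 0.469 -0.102  0.102]
[269. 229.] 144 mean [ 0.489 -0.252  0.053] min [ 0.482 -0.259  0.012] max [ 0.498 -0.246  0.102]
[343. 218.] 253 mean [ 0.701 -0.195  0.053] min [ 0.665 -0.244  0.035] max [ 0.73  -0.175  0.061]
[204. 238.] 282 mean [ 0.325 -0.205  0.021] min [ 0.283 -0.242  0.012] max [ 0.364 -0.166  0.03 ]
[199. 258.] 448 mean [ 0.31  -0.321  0.022] min [ 0.274 -0.359  0.012] max [ 0.343 -0.264  0.025]
[296. 266.] 27 mean [ 0.532 -0.39   0.02 ] min [ 0.524 -0.398  0.013] max [ 0.539 -0.38   0.021]
```

View pics/crop0.png

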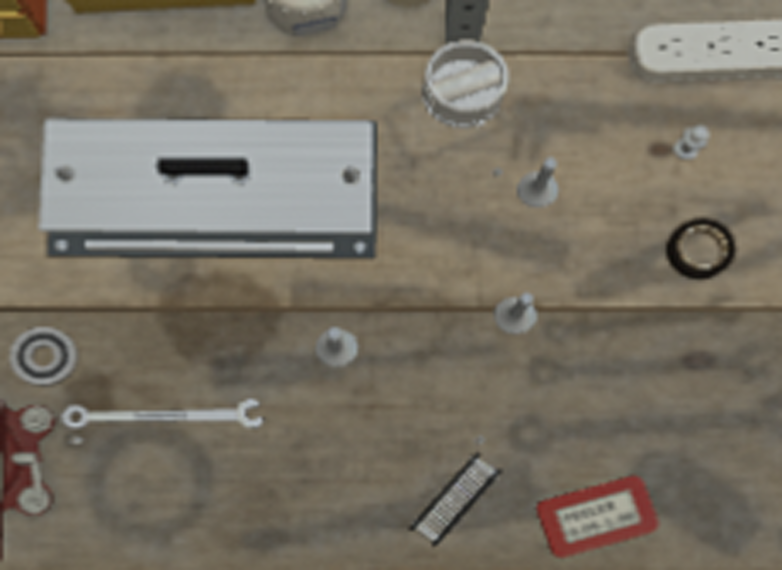

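```bash
cat >> h.py <<'E'
from scipy.spatial.transform import Rotation as Rn
def delta(p,R):
    o=st();R0=np.array(o['eef_rot']);t=R0.T@(np.array(p)-np.array(o['eef_pos']));r=Rn.from_matrix(R0.T@R).as_rotvec(degrees=True)
    print('xyz',t.round(4),'rot',r.round(1),'rows>=',max(np.linalg.norm(t)/.0417,np.linalg.norm(r)/7.16).round(1))
def rot(y,z):
    y=np.array(y,float);z=np.array(z,float);z/=np.linalg.norm(z);y-=z*(y@z);y/=np.linalg.norm(y);return np.c_[np.cross(y,z),y,z]
E
python3 - <<'E'
from h import *
c=cap('top');P=cloud(c);im=c['color'].astype(int);x,y,z=P[...,0],P[...,1],P[...,2]
m=(z>.25)&(x<1)&(x>0);print('high things minx',x[m].min(),[ (round(float(a),2),z[m&(x<a+.02)&(x>=a)].min().round(2)) for a in np.arange(.4,.9,.06) if (m&(x<a+.02)&(x>=a)).any()])
m=np.zeros((384,512),'uint8');m[145:165,190:232]=(im[145:165,190:232].sum(2)<150)
k=np.argwhere(m)[:,::-1];q=np.array([onz(c,u,v,.094)[:2] for u,v in k]);print('grip',len(q),q.mean(0),q.min(0),q.max(0),cv2.minAreaRect(q.astype('float32')))
m=np.zeros((384,512),'uint8');m[130:190,155:268]=(im[130:190,155:268].min(2)>135)
n,l,s,ce=cv2.connectedComponentsWithStats(m);i=1+s[1:,4].argmax()
k=np.argwhere(l==i)[:,::-1];k=cv2.convexHull(k.astype('float32'))[:,0];q=np.array([onz(c,u,v,.056)[:2] for u,v in k],'float32');print('plate',cv2.minAreaRect(q))
s=cap('side');Q=cloud(s)
for n,C in(('top',P),('side',Q)):
    for a in[(.606,-.269),(.489,-.25),(.459,-.109)]:
        d=(np.hypot(C[...,0]-a[0],C[...,1]-a[1])<.02);h=d&(C[...,2]>.09);b=d&(C[...,2]>.03)
        print(n,C[h].mean(0).round(4),h.sum(),C[b].mean(0).round(4))
delta([.605,-.004,.2],rot([1,0,0],[0,0,-1]))
E
```

```text
high things minx 0.07660041384119354 [(0.76, np.float64(0.26)), (0.82, np.float64(0.28))]
grip 106 [ 0.60479475 -0.00701352] [ 0.59838908 -0.03877973] [0.60906839 0.02595522] ((0.6037209033966064, -0.006410893052816391), (0.06474312394857407, 0.010628859512507915), 89.94158935546875)
plate ((0.6085405349731445, -0.0031047463417053223), (0.09877156466245651, 0.25679779052734375), 0.0003092059923801571)
top [ 0.6085 -0.2683  0.0989] 14 [ 0.6065 -0.2677  0.0753]
top [ 0.4908 -0.2483  0.0983] 14 [ 0.4894 -0.2476  0.0791]
top [ 0.4611 -0.1055  0.0999] 13 [ 0.4597 -0.1058  0.0809]
side [ 0.6059 -0.2715  0.0963] 19 [ 0.6058 -0.2716  0.0869]
side [ 0.4894 -0.2515  0.0961] 21 [ 0.4891 -0.2522  0.0675]
side [ 0.4597 -0.1084  0.0966] 18 [ 0.4595 -0.1091  0.0667]
xyz [-0.5655 -0.4099  0.0503] rot [-0.   0.  68.8] rows>= 16.8
```

```bash
python3 -m jog '[{"rz":68.8,"x":-0.28,"y":-0.205,"fingers":0.06},{"rz":68.8,"x":-0.28,"y":-0.205},{"rz":68.8,"x":-0.28,"y":-0.205},{"rz":68.8,"x":-0.28,"y":-0.205},{"rz":68.8,"x":-0.28,"y":-0.205},{"rz":68.8,"x":-0.28,"y":-0.205},{"rz":68.8,"x":-0.28,"y":-0.205},{"rz":68.8,"x":-0.28,"y":-0.205},{"rz":68.8,"x":-0.28,"y":-0.205},{"rz":68.8,"x":-0.28,"y":-0.205}]'
python3 - <<'E'
from h import *
delta([.607,-.005,.2],rot([1,0,0],[0,0,-1]));print(st()['joint_pos'])
E
```

```text
xyz [-0.5677 -0.4101  0.0503] rot [-0.   0.  68.8] rows>= 16.8
[-1.24248366  0.41762328 -0.0102609   1.61375314  0.00473289  1.11068358
 -0.05300135]$[0]: bad value
```

```bash
python3 -m jog '[{"rx":0,"ry":0,"rz":68.8,"x":-0.28,"y":-0.205,"z":0,"fingers":0.06},{"rx":0,"ry":0,"rz":68.8,"x":-0.28,"y":-0.205,"z":0,"fingers":0.06}]'; echo; python3 -m jog '[{"rx":0,"ry":0,"rz":10,"x":-0.05,"y":0,"z":0,"fingers":0.06}]' 
python3 - <<'E'
from h import *
delta([.607,-.005,.2],rot([1,0,0],[0,0,-1]));print(st()['joint_pos'])
E
```

```text
t: 0.47
eef_pos: [0.2699, 0.5125, 0.2497]
eef_rot: [[-0.813, 0.582, -0.001], [0.582, 0.813, -0.0], [0.001, -0.001, -1.0]]
ft_force: [2.7, 0.8, 0.6]
grip_width: 0.0637
gripper_force: 0.0

t: 0.55
eef_pos: [0.3037, 0.4864, 0.2502]
eef_rot: [[-0.733, 0.681, -0.001], [0.681, 0.733, -0.0], [0.0, -0.001, -1.0]]
ft_force: [1.3, 1.1, -0.7]
grip_width: 0.0599
gripper_force: 0.0
xyz [-0.5567 -0.1534  0.0501] rot [-0.1 -0.  47.1] rows>= 13.9
[-1.14519896  0.32602562  0.09832602  1.74814896 -0.0366284   1.07003214
 -0.21239566]
```

```bash
python3 -m jog '[{"rx":0,"ry":0,"rz":47,"x":-0.33,"y":-0.09,"z":0,"fingers":0.06},{"rx":0,"ry":0,"rz":47,"x":-0.33,"y":-0.09,"z":0,"fingers":0.06},{"rx":0,"ry":0,"rz":47,"x":-0.33,"y":-0.09,"z":0,"fingers":0.06},{"rx":0,"ry":0,"rz":47,"x":-0.33,"y":-0.09,"z":0,"fingers":0.06},{"rx":0,"ry":0,"rz":47,"x":-0.33,"y":-0.09,"z":0,"fingers":0.06},{"rx":0,"ry":0,"rz":47,"x":-0.33,"y":-0.09,"z":0,"fingers":0.06},{"rx":0,"ry":0,"rz":47,"x":-0.33,"y":-0.09,"z":0,"fingers":0.06},{"rx":0,"ry":0,"rz":47,"x":-0.33,"y":-0.09,"z":0,"fingers":0.06},{"rx":0,"ry":0,"rz":47,"x":-0.33,"y":-0.09,"z":0,"fingers":0.06},{"rx":0,"ry":0,"rz":47,"x":-0.33,"y":-0.09,"z":0,"fingers":0.06}]' | head -3
python3 - <<'E'
from h import *
delta([.607,-.005,.15],rot([1,0,0],[0,0,-1]));print(np.round(st()['joint_pos'],3))
E
```

```text
t: 1.38
eef_pos: [0.4879, 0.1951, 0.2505]
eef_rot: [[-0.001, 1.0, 0.001], [1.0, 0.001, -0.001], [-0.001, 0.001, -1.0]]
xyz [-0.2002  0.1189  0.1007] rot [0. 0. 0.] rows>= 6.1
[-0.788  0.251  0.409  1.872 -0.114  1.041 -0.332]
```

```bash
python3 -m jog '[{"rx":0,"ry":0,"rz":0,"x":-0.2,"y":0.119,"z":0,"fingers":0.06},{"rx":0,"ry":0,"rz":0,"x":-0.2,"y":0.119,"z":0,"fingers":0.06},{"rx":0,"ry":0,"rz":0,"x":-0.2,"y":0.119,"z":0,"fingers":0.06},{"rx":0,"ry":0,"rz":0,"x":-0.2,"y":0.119,"z":0,"fingers":0.06},{"rx":0,"ry":0,"rz":0,"x":-0.2,"y":0.119,"z":0,"fingers":0.06},{"rx":0,"ry":0,"rz":0,"x":-0.2,"y":0.119,"z":0.04,"fingers":0.06},{"rx":0,"ry":0,"rz":0,"x":-0.2,"y":0.119,"z":0.08,"fingers":0.06},{"rx":0,"ry":0,"rz":0,"x":-0.2,"y":0.119,"z":0.1,"fingers":0.06},{"rx":0,"ry":0,"rz":0,"x":-0.2,"y":0.119,"z":0.1,"fingers":0.06}]'; python3 -m jog '[{"rx":0,"ry":0,"rz":0,"x":0,"y":0,"z":0.02,"fingers":0.05},{"rx":0,"ry":0,"rz":0,"x":0,"y":0,"z":0.04,"fingers":0.05},{"rx":0,"ry":0,"rz":0,"x":0,"y":0,"z":0.062,"fingers":0.05},{"rx":0,"ry":0,"rz":0,"x":0,"y":0,"z":0.062,"fingers":0.05},{"rx":0,"ry":0,"rz":0,"x":0,"y":0,"z":0.062,"fingers":0.0},{"rx":0,"ry":0,"rz":0,"x":0,"y":0,"z":0.062,"fingers":0.0},{"rx":0,"ry":0,"rz":0,"x":0,"y":0,"z":0.062,"fingers":0.0},{"rx":0,"ry":0,"rz":0,"x":0,"y":0,"z":0.062,"fingers":0.0},{"rx":0,"ry":0,"rz":0,"x":0,"y":0,"z":0.062,"fingers":0.0}]' 70
```

```text
t: 2.13
eef_pos: [0.604, -0.0004, 0.1454]
eef_rot: [[-0.006, 1.0, -0.007], [1.0, 0.006, -0.001], [-0.001, -0.007, -1.0]]
ft_force: [-0.6, -0.1, 0.0]
grip_width: 0.0598
gripper_force: 0.0
t: 2.88
eef_pos: [0.6078, -0.0005, 0.0904]
eef_rot: [[-0.006, 1.0, 0.003], [1.0, 0.006, 0.001], [0.001, 0.003, -1.0]]
ft_force: [0.8, 0.7, 10.7]
grip_width: 0.0127
gripper_force: 69.7
```

```bash
python3 -m jog '[{"rx":0,"ry":0,"rz":0,"x":0,"y":0,"z":-0.01,"fingers":0.0},{"rx":0,"ry":0,"rz":0,"x":0,"y":0,"z":-0.02,"fingers":0.0},{"rx":0,"ry":0,"rz":0,"x":0,"y":0,"z":-0.035,"fingers":0.0},{"rx":0,"ry":0,"rz":0,"x":0,"y":0,"z":-0.05,"fingers":0.0},{"rx":0,"ry":0,"rz":0,"x":0,"y":0,"z":-0.07,"fingers":0.0},{"rx":0,"ry":0,"rz":0,"x":0,"y":0,"z":-0.09,"fingers":0.0},{"rx":0,"ry":0,"rz":0,"x":0,"y":0,"z":-0.1,"fingers":0.0}]'; python3 -m jog '[{"rx":0,"ry":0,"rz":0,"x":0.03,"y":-0.005,"z":0,"fingers":0.0},{"rx":0,"ry":0,"rz":0,"x":0.06,"y":-0.01,"z":0,"fingers":0.0},{"rx":0,"ry":0,"rz":0,"x":0.09,"y":-0.01,"z":0,"fingers":0.0},{"rx":0,"ry":0,"rz":0,"x":0.12,"y":-0.015,"z":0,"fingers":0.0},{"rx":0,"ry":0,"rz":0,"x":0.15,"y":-0.02,"z":0,"fingers":0.0},{"rx":0,"ry":0,"rz":0,"x":0.18,"y":-0.025,"z":0,"fingers":0.0},{"rx":0,"ry":0,"rz":0,"x":0.21,"y":-0.03,"z":0,"fingers":0.0},{"rx":0,"ry":0,"rz":0,"x":0.24,"y":-0.03,"z":0,"fingers":0.0},{"rx":0,"ry":0,"rz":0,"x":0.27,"y":-0.03,"z":0,"fingers":0.0},{"rx":0,"ry":0,"rz":0,"x":0.295,"y":-0.03,"z":0,"fingers":0.0}]'
python3 - <<'E'
from h import *
c=cap('top','top1.png');cv2.imwrite('pics/crop1.png',cv2.resize(c['color'][100:260,30:290,::-1],None,fx=3,fy=3,interpolation=cv2.INTER_CUBIC))
E
```

```text
t: 3.47
eef_pos: [0.607, -0.001, 0.1915]
eef_rot: [[-0.005, 1.0, 0.002], [1.0, 0.005, 0.0], [0.0, 0.002, -1.0]]
ft_force: [0.8, -0.3, -5.5]
grip_width: 0.0125
gripper_force: 69.1
t: 4.3
eef_pos: [0.5739, 0.2964, 0.1886]
eef_rot: [[-0.007, 1.0, -0.001], [1.0, 0.007, 0.0], [0.0, -0.001, -1.0]]
ft_force: [0.8, -0.3, -5.8]
grip_width: 0.0125
gripper_force: 69.1
```

View pics/crop1.png

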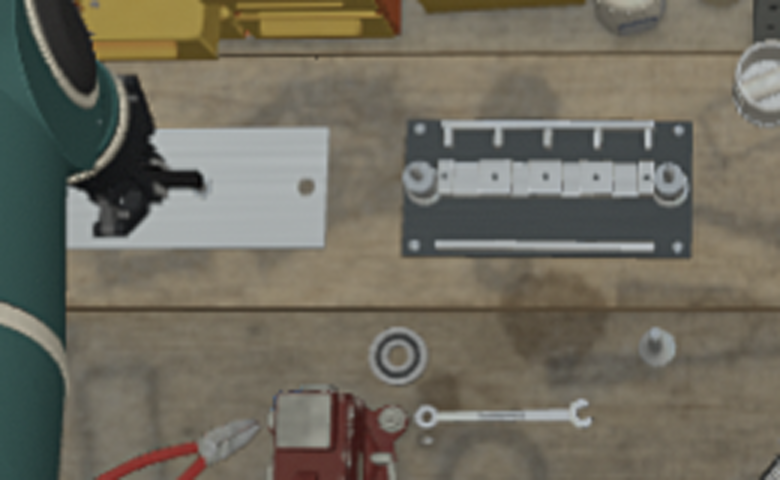

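Frame seen bare: head stops at the top (crop (450–650,130)), ledge at row ~177, posts at (420,178) and (668,182). So frame +x is world +x. Next I set the plate down.

```bash
python3 -m jog '[{"rx":0,"ry":0,"rz":0,"x":0,"y":0,"z":0.03,"fingers":0.0},{"rx":0,"ry":0,"rz":0,"x":0,"y":0,"z":0.06,"fingers":0.0},{"rx":0,"ry":0,"rz":0,"x":0,"y":0,"z":0.09,"fingers":0.0},{"rx":0,"ry":0,"rz":0,"x":0,"y":0,"z":0.115,"fingers":0.0},{"rx":0,"ry":0,"rz":0,"x":0,"y":0,"z":0.13,"fingers":0.0},{"rx":0,"ry":0,"rz":0,"x":0,"y":0,"z":0.137,"fingers":0.0},{"rx":0,"ry":0,"rz":0,"x":0,"y":0,"z":0.141,"fingers":0.0},{"rx":0,"ry":0,"rz":0,"x":0,"y":0,"z":0.144,"fingers":0.0},{"rx":0,"ry":0,"rz":0,"x":0,"y":0,"z":0.146,"fingers":0.0},{"rx":0,"ry":0,"rz":0,"x":0,"y":0,"z":0.146,"fingers":0.0}]'
```

```text
t: 5.18
eef_pos: [0.5752, 0.2942, 0.0431]
eef_rot: [[-0.006, 1.0, 0.001], [1.0, 0.006, 0.001], [0.001, 0.001, -1.0]]
ft_force: [-0.0, 0.7, -5.1]
grip_width: 0.0123
gripper_force: 69.1
```

```bash
python3 -m jog '[{"rx":0,"ry":0,"rz":0,"x":0,"y":0,"z":0.002,"fingers":0.0},{"rx":0,"ry":0,"rz":0,"x":0,"y":0,"z":0.002,"fingers":0.05},{"rx":0,"ry":0,"rz":0,"x":0,"y":0,"z":0.002,"fingers":0.05},{"rx":0,"ry":0,"rz":0,"x":0,"y":0,"z":0.002,"fingers":0.05},{"rx":0,"ry":0,"rz":0,"x":0,"y":0,"z":-0.02,"fingers":0.05},{"rx":0,"ry":0,"rz":0,"x":0,"y":0,"z":-0.05,"fingers":0.05},{"rx":0,"ry":0,"rz":0,"x":0,"y":0,"z":-0.09,"fingers":0.05},{"rx":0,"ry":0,"rz":0,"x":0,"y":0,"z":-0.13,"fingers":0.05},{"rx":0,"ry":0,"rz":0,"x":0,"y":0,"z":-0.17,"fingers":0.05},{"rx":0,"ry":0,"rz":0,"x":0,"y":0,"z":-0.2,"fingers":0.05}]' |head -2
python3 -m jog '[{"rx":0,"ry":0,"rz":-70,"x":-0.04,"y":-0.01,"z":-0.005,"fingers":0.05},{"rx":0,"ry":0,"rz":-70,"x":-0.08,"y":-0.02,"z":-0.005,"fingers":0.05},{"rx":0,"ry":0,"rz":-70,"x":-0.12,"y":-0.03,"z":-0.005,"fingers":0.05},{"rx":0,"ry":0,"rz":-70,"x":-0.16,"y":-0.05,"z":-0.005,"fingers":0.05},{"rx":0,"ry":0,"rz":-70,"x":-0.2,"y":-0.07,"z":-0.005,"fingers":0.05},{"rx":0,"ry":0,"rz":-70,"x":-0.24,"y":-0.09,"z":-0.005,"fingers":0.05},{"rx":0,"ry":0,"rz":-70,"x":-0.28,"y":-0.11,"z":-0.005,"fingers":0.05},{"rx":0,"ry":0,"rz":-70,"x":-0.32,"y":-0.13,"z":-0.005,"fingers":0.05},{"rx":0,"ry":0,"rz":-70,"x":-0.36,"y":-0.15,"z":-0.005,"fingers":0.05},{"rx":0,"ry":0,"rz":-70,"x":-0.36,"y":-0.15,"z":-0.005,"fingers":0.05}]'|head -3
python3 -m jog '[{"rx":0,"ry":0,"rz":-20,"x":0,"y":0,"z":0,"fingers":0.05},{"rx":0,"ry":0,"rz":-20,"x":0,"y":0,"z":0,"fingers":0.05},{"rx":0,"ry":0,"rz":-20,"x":0,"y":0,"z":0,"fingers":0.05},{"rx":0,"ry":0,"rz":-20,"x":0,"y":0,"z":0,"fingers":0.05},{"rx":0,"ry":0,"rz":-20,"x":0,"y":0,"z":0,"fingers":0.05}]'|head -3
python3 - <<'E'
from h import *
print(np.round(st()['joint_pos'],3),st()['grip_width'])
delta([.40,-.109,.2],rot([0,1,0],[.707,0,-.707]))
c=cap('top');P=cloud(c);q=P[170][(P[170][:,2]>-.01)&(P[170][:,2]<.02)];print('plate y',[ (u,P[160,u].round(3)) for u in range(40,180,10)])
E
```

```text
t: 6.02
eef_pos: [0.5753, 0.294, 0.2463]
t: 6.85
eef_pos: [0.4253, -0.0695, 0.2478]
eef_rot: [[-0.943, 0.334, 0.001], [0.334, 0.943, 0.0], [-0.001, 0.001, -1.0]]
t: 7.27
eef_pos: [0.4269, -0.0669, 0.2476]
eef_rot: [[-1.0, -0.002, 0.001], [-0.002, 1.0, 0.0], [-0.001, 0.0, -1.0]]
[-0.327  0.066  0.432  2.082 -0.033  0.999  1.694] 0.04955933090776173
xyz [ 0.027  -0.042   0.0476] rot [  0.1 -45.    0.1] rows>= 6.3
plate y [(40, array([ 0.619,  0.488, -0.003])), (50, array([ 0.618,  0.458, -0.001])), (60, array([0.617, 0.426, 0.003])), (70, array([0.615, 0.394, 0.01 ])), (80, array([0.615, 0.366, 0.009])), (90, array([0.616, 0.339, 0.005])), (100, array([0.616, 0.309, 0.006])), (110, array([0.616, 0.282, 0.004])), (120, array([0.616, 0.253, 0.003])), (130, array([0.614, 0.223, 0.01 ])), (140, array([0.615, 0.196, 0.007])), (150, array([0.613, 0.166, 0.013])), (160, array([ 0.617,  0.142, -0.002])), (170, array([0.605, 0.104, 0.047]))]
```

```bash
python3 -m jog '[{"rx":0,"ry":-45,"rz":0,"x":0.04,"y":-0.042,"z":0.02,"fingers":0.05},{"rx":0,"ry":-45,"rz":0,"x":0.04,"y":-0.042,"z":0.02,"fingers":0.05},{"rx":0,"ry":-45,"rz":0,"x":0.04,"y":-0.042,"z":0.02,"fingers":0.05},{"rx":0,"ry":-45,"rz":0,"x":0.04,"y":-0.042,"z":0.02,"fingers":0.05},{"rx":0,"ry":-45,"rz":0,"x":0.04,"y":-0.042,"z":0.02,"fingers":0.05},{"rx":0,"ry":-45,"rz":0,"x":0.04,"y":-0.042,"z":0.02,"fingers":0.05},{"rx":0,"ry":-45,"rz":0,"x":0.04,"y":-0.042,"z":0.02,"fingers":0.05},{"rx":0,"ry":-45,"rz":0,"x":0.04,"y":-0.042,"z":0.02,"fingers":0.05},{"rx":0,"ry":-45,"rz":0,"x":0.04,"y":-0.042,"z":0.02,"fingers":0.05}]'
python3 - <<'E'
from h import *
print(np.round(st()['joint_pos'],3),st()['grip_width'])
delta([.40,-.107,.088],rot([0,1,0],[.707,0,-.707]))
delta([.45,-.107,.088],rot([0,1,0],[.707,0,-.707]))
E
```

```text
t: 8.07
eef_pos: [0.3939, -0.109, 0.2416]
eef_rot: [[-0.744, -0.017, 0.668], [-0.0, 1.0, 0.025], [-0.668, 0.018, -0.743]]
ft_force: [0.0, 0.8, -0.1]
grip_width: 0.0503
gripper_force: 0.0
[-0.119 -0.285  0.442  2.563 -0.743  0.201  2.616] 0.05026777210981928
xyz [ 0.0981 -0.0009  0.1184] rot [ 1.4 -3.  -0. ] rows>= 3.7
xyz [ 0.0609 -0.0017  0.1518] rot [ 1.4 -3.  -0. ] rows>= 3.9
```

```bash
python3 -m jog '[{"rx":1,"ry":-3,"rz":0,"x":0.098,"y":-0.001,"z":0.118,"fingers":0.05},{"rx":1,"ry":-3,"rz":0,"x":0.098,"y":-0.001,"z":0.118,"fingers":0.05},{"rx":1,"ry":-3,"rz":0,"x":0.098,"y":-0.001,"z":0.118,"fingers":0.05},{"rx":1,"ry":-3,"rz":0,"x":0.098,"y":-0.001,"z":0.118,"fingers":0.05},{"rx":1,"ry":-3,"rz":0,"x":0.098,"y":-0.001,"z":0.118,"fingers":0.05},{"rx":1,"ry":-3,"rz":0,"x":0.098,"y":-0.001,"z":0.118,"fingers":0.05}]'
python3 - <<'E'
from h import *
print(np.round(st()['joint_pos'],3),st()['grip_width'])
delta([.45,-.107,.088],rot([0,1,0],[.707,0,-.707]))
c=cap('side');P=cloud(c);d=(np.hypot(P[...,0]-.46,P[...,1]+.108)<.02)&(P[...,2]>.06);print(P[d].mean(0),d.sum())
E
```

```text
t: 8.57
eef_pos: [0.4043, -0.0703, 0.2443]
eef_rot: [[-0.733, 0.024, 0.68], [0.022, 1.0, -0.012], [-0.68, 0.006, -0.733]]
ft_force: [-0.3, -0.4, 0.9]
grip_width: 0.0504
gripper_force: 0.0
[ 0.422 -0.254 -0.215  2.569 -1.152  0.189  2.815] 0.050350150576761774
xyz [ 0.0721 -0.0366  0.1461] rot [-0.7 -2.1 -1.2] rows>= 4.0
[ 0.45978525 -0.10865158  0.08242123] 55
```

```bash
python3 -m jog '[{"rx":0,"ry":43,"rz":0,"x":-0.05,"y":0,"z":0.05,"fingers":0.05},{"rx":0,"ry":43,"rz":0,"x":-0.1,"y":0,"z":0.1,"fingers":0.05},{"rx":0,"ry":43,"rz":0,"x":-0.1,"y":0,"z":0.1,"fingers":0.05},{"rx":0,"ry":43,"rz":0,"x":-0.1,"y":0,"z":0.1,"fingers":0.05},{"rx":0,"ry":43,"rz":0,"x":-0.1,"y":0,"z":0.1,"fingers":0.05},{"rx":0,"ry":43,"rz":0,"x":-0.1,"y":0,"z":0.1,"fingers":0.05},{"rx":0,"ry":43,"rz":0,"x":-0.1,"y":0,"z":0.1,"fingers":0.05},{"rx":0,"ry":43,"rz":0,"x":-0.1,"y":0,"z":0.1,"fingers":0.05},{"rx":0,"ry":43,"rz":0,"x":-0.1,"y":0,"z":0.1,"fingers":0.05}]'|head -3
python3 -m jog '[{"rx":0,"ry":0,"rz":70,"x":0,"y":0,"z":0,"fingers":0.05},{"rx":0,"ry":0,"rz":70,"x":0,"y":0,"z":0,"fingers":0.05},{"rx":0,"ry":0,"rz":70,"x":0,"y":0,"z":0,"fingers":0.05},{"rx":0,"ry":0,"rz":70,"x":0,"y":0,"z":0,"fingers":0.05},{"rx":0,"ry":0,"rz":70,"x":0,"y":0,"z":0,"fingers":0.05},{"rx":0,"ry":0,"rz":70,"x":0,"y":0,"z":0,"fingers":0.05},{"rx":0,"ry":0,"rz":70,"x":0,"y":0,"z":0,"fingers":0.05},{"rx":0,"ry":0,"rz":70,"x":0,"y":0,"z":0,"fingers":0.05},{"rx":0,"ry":0,"rz":70,"x":0,"y":0,"z":0,"fingers":0.05},{"rx":0,"ry":0,"rz":70,"x":0,"y":0,"z":0,"fingers":0.05}]'|head -3
python3 -m jog '[{"rx":0,"ry":0,"rz":70,"x":0,"y":0,"z":0,"fingers":0.05},{"rx":0,"ry":0,"rz":70,"x":0,"y":0,"z":0,"fingers":0.05},{"rx":0,"ry":0,"rz":70,"x":0,"y":0,"z":0,"fingers":0.05},{"rx":0,"ry":0,"rz":70,"x":0,"y":0,"z":0,"fingers":0.05},{"rx":0,"ry":0,"rz":70,"x":0,"y":0,"z":0,"fingers":0.05},{"rx":0,"ry":0,"rz":70,"x":0,"y":0,"z":0,"fingers":0.05},{"rx":0,"ry":0,"rz":70,"x":0,"y":0,"z":0,"fingers":0.05},{"rx":0,"ry":0,"rz":70,"x":0,"y":0,"z":0,"fingers":0.05},{"rx":0,"ry":0,"rz":70,"x":0,"y":0,"z":0,"fingers":0.05},{"rx":0,"ry":0,"rz":70,"x":0,"y":0,"z":0,"fingers":0.05}]'|head -3
python3 - <<'E'
from h import *
print(np.round(st()['joint_pos'],3))
delta([.565,-.03,.12],rot([0,-1,0],[.5,0,-.866]))
E
```

```text
t: 9.37
eef_pos: [0.5484, -0.0777, 0.2389]
eef_rot: [[-0.991, 0.015, 0.129], [0.017, 1.0, 0.012], [-0.129, 0.015, -0.992]]
t: 10.2
eef_pos: [0.5454, -0.0741, 0.2386]
eef_rot: [[-0.324, 0.937, 0.132], [0.946, 0.325, 0.017], [-0.027, 0.131, -0.991]]
t: 11.03
eef_pos: [0.5454, -0.0741, 0.2387]
eef_rot: [[0.769, 0.625, 0.132], [0.629, -0.778, 0.017], [0.113, 0.07, -0.991]]
[ 0.36   0.248 -0.308  1.896  0.064  0.879 -0.861]
xyz [ 0.0294 -0.0304  0.121 ] rot [-8.5 21.2 38.3] rows>= 6.2
```

```bash
python3 -m jog '[{"rx":-8.5,"ry":21.2,"rz":38.3,"x":0.029,"y":-0.03,"z":0.12,"fingers":0.05},{"rx":-8.5,"ry":21.2,"rz":38.3,"x":0.029,"y":-0.03,"z":0.12,"fingers":0.05},{"rx":-8.5,"ry":21.2,"rz":38.3,"x":0.029,"y":-0.03,"z":0.12,"fingers":0.05},{"rx":-8.5,"ry":21.2,"rz":38.3,"x":0.029,"y":-0.03,"z":0.12,"fingers":0.05},{"rx":-8.5,"ry":21.2,"rz":38.3,"x":0.029,"y":-0.03,"z":0.12,"fingers":0.05},{"rx":-8.5,"ry":21.2,"rz":38.3,"x":0.029,"y":-0.03,"z":0.12,"fingers":0.05},{"rx":-8.5,"ry":21.2,"rz":38.3,"x":0.029,"y":-0.03,"z":0.12,"fingers":0.05},{"rx":-8.5,"ry":21.2,"rz":38.3,"x":0.029,"y":-0.03,"z":0.12,"fingers":0.05},{"rx":-8.5,"ry":21.2,"rz":38.3,"x":0.029,"y":-0.03,"z":0.12,"fingers":0.05}]'|head -3
python3 - <<'E'
from h import *
print(np.round(st()['joint_pos'],3))
E
python3 -m jog '[{"rx":0,"ry":13,"rz":0,"x":0,"y":0,"z":0,"fingers":0.05},{"rx":0,"ry":13,"rz":0,"x":0,"y":0,"z":0,"fingers":0.05},{"rx":0,"ry":13,"rz":0,"x":0,"y":0,"z":0,"fingers":0.05},{"rx":0,"ry":13,"rz":0,"x":0,"y":0,"z":0,"fingers":0.05}]'|head -3
python3 - <<'E'
from h import *
print(np.round(st()['joint_pos'],3))
E
```

```text
t: 11.78
eef_pos: [0.5614, -0.0354, 0.1173]
eef_rot: [[0.89, 0.067, 0.452], [0.076, -0.997, -0.002], [0.45, 0.036, -0.892]]
[ 0.384  0.367 -0.428  2.193  0.811  0.199 -2.244]
t: 12.12
eef_pos: [0.5537, -0.0342, 0.1016]
eef_rot: [[0.873, 0.091, 0.479], [0.099, -0.995, 0.01], [0.478, 0.039, -0.878]]
[ 0.595  0.438 -0.665  2.23   1.387  0.237 -2.744]
```

```bash
python3 - <<'E'
from h import *
delta([.48,-.06,.22],rot([1,0,0],[0,0,-1]))
c=cap('top');P=cloud(c)
for y in(.107,-.117):
    d=(np.hypot(P[...,0]-.607,P[...,1]-y)<.025)&(P[...,2]>.06)&(P[...,2]<.1);s=(np.hypot(P[...,0]-.607,P[...,1]-y)<.025)&(P[...,2]>.043)&(P[...,2]<.053);print(P[d].mean(0),d.sum(),P[s].mean(0),s.sum())
s=cap('side');Q=cloud(s)
for y in(.107,-.117):
    d=(np.hypot(Q[...,0]-.607,Q[...,1]-y)<.025)&(Q[...,2]>.06)&(Q[...,2]<.1);print(Q[d].mean(0),d.sum())
E
```

```text
xyz [-0.0103  0.0236 -0.1395] rot [ 22.8 -21.5 -82.3] rows>= 12.3
[0.60865631 0.10698012 0.07009784] 14 [0.60742874 0.10669866 0.0477156 ] 67
[ 0.60595444 -0.11705242  0.07160654] 14 [ 0.60611741 -0.11668016  0.04798597] 61
[0.60731488 0.10398144 0.06829354] 16
[ 0.60584006 -0.11977863  0.06829693] 22
```

```bash
python3 -m jog '[{"rx":22.8,"ry":-21.5,"rz":-82.3,"x":-0.01,"y":0.024,"z":-0.14,"fingers":0.05},{"rx":22.8,"ry":-21.5,"rz":-82.3,"x":-0.01,"y":0.024,"z":-0.14,"fingers":0.05},{"rx":22.8,"ry":-21.5,"rz":-82.3,"x":-0.01,"y":0.024,"z":-0.14,"fingers":0.05},{"rx":22.8,"ry":-21.5,"rz":-82.3,"x":-0.01,"y":0.024,"z":-0.14,"fingers":0.05},{"rx":22.8,"ry":-21.5,"rz":-82.3,"x":-0.01,"y":0.024,"z":-0.14,"fingers":0.05},{"rx":22.8,"ry":-21.5,"rz":-82.3,"x":-0.01,"y":0.024,"z":-0.14,"fingers":0.05},{"rx":22.8,"ry":-21.5,"rz":-82.3,"x":-0.01,"y":0.024,"z":-0.14,"fingers":0.05},{"rx":22.8,"ry":-21.5,"rz":-82.3,"x":-0.01,"y":0.024,"z":-0.14,"fingers":0.05},{"rx":22.8,"ry":-21.5,"rz":-82.3,"x":-0.01,"y":0.024,"z":-0.14,"fingers":0.05},{"rx":22.8,"ry":-21.5,"rz":-82.3,"x":-0.01,"y":0.024,"z":-0.14,"fingers":0.05}]'|head -3
python3 - <<'E'
from h import *
print(np.round(st()['joint_pos'],3))
delta([.46,-.02,.2],rot([1,0,0],[0,-.82,-.57]))
E
```

```text
t: 13.05
eef_pos: [0.4818, -0.0611, 0.2272]
eef_rot: [[0.772, 0.537, 0.341], [0.557, -0.829, 0.046], [0.307, 0.154, -0.939]]
[ 1.292  0.173 -1.248  2.171  0.169  0.576 -1.021]
xyz [-0.0023 -0.05    0.02  ] rot [-11.  -62.3 -59.8] rows>= 12.2
```

```bash
python3 -m jog '[{"rx":-11,"ry":-62,"rz":-60,"x":-0.002,"y":-0.05,"z":0.02,"fingers":0.05},{"rx":-11,"ry":-62,"rz":-60,"x":-0.002,"y":-0.05,"z":0.02,"fingers":0.05},{"rx":-11,"ry":-62,"rz":-60,"x":-0.002,"y":-0.05,"z":0.02,"fingers":0.05},{"rx":-11,"ry":-62,"rz":-60,"x":-0.002,"y":-0.05,"z":0.02,"fingers":0.05},{"rx":-11,"ry":-62,"rz":-60,"x":-0.002,"y":-0.05,"z":0.02,"fingers":0.05},{"rx":-11,"ry":-62,"rz":-60,"x":-0.002,"y":-0.05,"z":0.02,"fingers":0.05},{"rx":-11,"ry":-62,"rz":-60,"x":-0.002,"y":-0.05,"z":0.02,"fingers":0.05},{"rx":-11,"ry":-62,"rz":-60,"x":-0.002,"y":-0.05,"z":0.02,"fingers":0.05},{"rx":-11,"ry":-62,"rz":-60,"x":-0.002,"y":-0.05,"z":0.02,"fingers":0.05},{"rx":-11,"ry":-62,"rz":-60,"x":-0.002,"y":-0.05,"z":0.02,"fingers":0.05}]'|head -3
python3 - <<'E'
from h import *
print(np.round(st()['joint_pos'],3))
delta([.46,-.02,.2],rot([1,0,0],[0,-.82,-.57]))
E
```

```text
t: 13.88
eef_pos: [0.4604, -0.0195, 0.1998]
eef_rot: [[0.27, 0.963, -0.016], [0.751, -0.221, -0.622], [-0.602, 0.156, -0.783]]
[ 0.378  0.503 -0.947  2.016  0.938  1.45  -1.307]
xyz [-0.0006 -0.0002  0.0002] rot [ -3.2 -16.5 -15.4] rows>= 3.2
```

Good, it recovers. Finish the orientation and go to the pick standoff.

```bash
python3 -m jog '[{"rx":-3.2,"ry":-16.5,"rz":-15.4,"x":0,"y":0,"z":0,"fingers":0.05},{"rx":-3.2,"ry":-16.5,"rz":-15.4,"x":0,"y":0,"z":0,"fingers":0.05},{"rx":-3.2,"ry":-16.5,"rz":-15.4,"x":0,"y":0,"z":0,"fingers":0.05},{"rx":-3.2,"ry":-16.5,"rz":-15.4,"x":0,"y":0,"z":0,"fingers":0.05},{"rx":-3.2,"ry":-16.5,"rz":-15.4,"x":0,"y":0,"z":0,"fingers":0.05},{"rx":-3.2,"ry":-16.5,"rz":-15.4,"x":0,"y":0,"z":0,"fingers":0.05}]'|head -3
python3 - <<'E'
from h import *
print(np.round(st()['joint_pos'],3))
R=rot([1,0,0],[0,-.82,-.57])
delta([.4595,-.048,.086],R);delta([.4595,-.101,.086],R)
E
```

```text
t: 14.38
eef_pos: [0.4608, -0.0203, 0.1994]
eef_rot: [[0.01, 1.0, -0.0], [0.576, -0.006, -0.817], [-0.817, 0.008, -0.576]]
[ 0.194  0.629 -0.87   2.007  1.077  1.696 -1.217]
xyz [ 0.0767 -0.0021  0.0879] rot [-0.  -0.4 -0.6] rows>= 2.8
xyz [ 0.0462 -0.0017  0.1313] rot [-0.  -0.4 -0.6] rows>= 3.3
```

```bash
for i in 1 2; do python3 -m jog '[{"rx":0,"ry":0,"rz":-70,"x":0,"y":0,"z":0,"fingers":0.05},{"rx":0,"ry":0,"rz":-70,"x":0,"y":0,"z":0,"fingers":0.05},{"rx":0,"ry":0,"rz":-70,"x":0,"y":0,"z":0,"fingers":0.05},{"rx":0,"ry":0,"rz":-70,"x":0,"y":0,"z":0,"fingers":0.05},{"rx":0,"ry":0,"rz":-70,"x":0,"y":0,"z":0,"fingers":0.05},{"rx":0,"ry":0,"rz":-70,"x":0,"y":0,"z":0,"fingers":0.05},{"rx":0,"ry":0,"rz":-70,"x":0,"y":0,"z":0,"fingers":0.05},{"rx":0,"ry":0,"rz":-70,"x":0,"y":0,"z":0,"fingers":0.05},{"rx":0,"ry":0,"rz":-70,"x":0,"y":0,"z":0,"fingers":0.05},{"rx":0,"ry":0,"rz":-70,"x":0,"y":0,"z":0,"fingers":0.05}]'|head -1; done
python3 -m jog '[{"rx":0,"ry":0,"rz":-40,"x":0,"y":0,"z":0,"fingers":0.05},{"rx":0,"ry":0,"rz":-40,"x":0,"y":0,"z":0,"fingers":0.05},{"rx":0,"ry":0,"rz":-40,"x":0,"y":0,"z":0,"fingers":0.05},{"rx":0,"ry":0,"rz":-40,"x":0,"y":0,"z":0,"fingers":0.05},{"rx":0,"ry":0,"rz":-40,"x":0,"y":0,"z":0,"fingers":0.05},{"rx":0,"ry":0,"rz":-40,"x":0,"y":0,"z":0,"fingers":0.05},{"rx":0,"ry":0,"rz":-40,"x":0,"y":0,"z":0,"fingers":0.05}]'|head -3
python3 - <<'E'
from h import *
print(np.round(st()['joint_pos'],3))
R=rot([-1,0,0],[0,-.82,-.57])
delta([.4595,-.048,.086],R);delta([.4595,-.101,.086],R)
E
```

```text
t: 15.22
t: 16.05
t: 16.63
eef_pos: [0.461, -0.0216, 0.1998]
eef_rot: [[-0.008, -1.0, -0.001], [-0.575, 0.005, -0.818], [0.818, -0.007, -0.575]]
[ 0.395  0.833 -1.189  2.002  1.205  1.935  1.831]
xyz [-0.0779  0.0021  0.0871] rot [ 0.   0.3 -0.5] rows>= 2.8
xyz [-0.0474  0.0018  0.1304] rot [ 0.   0.3 -0.5] rows>= 3.3
```

```bash
python3 -m jog '[{"rx":0,"ry":0,"rz":-0.5,"x":-0.03,"y":0.002,"z":0.03,"fingers":0.05},{"rx":0,"ry":0,"rz":-0.5,"x":-0.06,"y":0.002,"z":0.06,"fingers":0.05},{"rx":0,"ry":0,"rz":-0.5,"x":-0.078,"y":0.002,"z":0.087,"fingers":0.05},{"rx":0,"ry":0,"rz":-0.5,"x":-0.078,"y":0.002,"z":0.087,"fingers":0.05},{"rx":0,"ry":0,"rz":-0.5,"x":-0.078,"y":0.002,"z":0.087,"fingers":0.05},{"rx":0,"ry":0,"rz":-0.5,"x":-0.078,"y":0.002,"z":0.087,"fingers":0.05}]'|head -3
python3 - <<'E'
from h import *
print(np.round(st()['joint_pos'],3))
R=rot([-1,0,0],[0,-.82,-.57])
delta([.4595,-.048,.086],R);delta([.4595,-.101,.086],R)
E
```

```text
t: 17.13
eef_pos: [0.4606, -0.0467, 0.087]
eef_rot: [[-0.004, -1.0, 0.002], [-0.575, 0.001, -0.818], [0.818, -0.005, -0.575]]
[ 0.359  1.008 -1.043  2.042  1.352  1.848  1.708]
xyz [-0.0001  0.0011  0.0017] rot [-0.1  0.3 -0.3] rows>= 0.1
xyz [0.0304 0.0011 0.0451] rot [-0.1  0.3 -0.3] rows>= 1.3
```

```bash
python3 -m jog '[{"rx":0,"ry":0,"rz":0,"x":0.0075,"y":0.001,"z":0.0112,"fingers":0.05},{"rx":0,"ry":0,"rz":0,"x":0.015,"y":0.001,"z":0.0225,"fingers":0.05},{"rx":0,"ry":0,"rz":0,"x":0.0225,"y":0.001,"z":0.0337,"fingers":0.05},{"rx":0,"ry":0,"rz":0,"x":0.03,"y":0.001,"z":0.045,"fingers":0.05},{"rx":0,"ry":0,"rz":0,"x":0.03,"y":0.001,"z":0.045,"fingers":0.05},{"rx":0,"ry":0,"rz":0,"x":0.03,"y":0.001,"z":0.045,"fingers":0.0},{"rx":0,"ry":0,"rz":0,"x":0.03,"y":0.001,"z":0.045,"fingers":0.0},{"rx":0,"ry":0,"rz":0,"x":0.03,"y":0.001,"z":0.045,"fingers":0.0},{"rx":0,"ry":0,"rz":0,"x":0.03,"y":0.001,"z":0.045,"fingers":0.0},{"rx":0,"ry":0,"rz":0,"x":0.03,"y":0.001,"z":0.045,"fingers":0.0}]' 40
python3 -m jog '[{"rx":0,"ry":0,"rz":0,"x":-0.008,"y":0,"z":-0.006,"fingers":0.0},{"rx":0,"ry":0,"rz":0,"x":-0.016,"y":0,"z":-0.0115,"fingers":0.0},{"rx":0,"ry":0,"rz":0,"x":-0.033,"y":0,"z":-0.023,"fingers":0.0},{"rx":0,"ry":0,"rz":0,"x":0.0,"y":0,"z":0.0,"fingers":0.0}]' >/dev/null; true
```

```text
t: 17.97
eef_pos: [0.4596, -0.1006, 0.0844]
eef_rot: [[-0.002, -1.0, 0.003], [-0.574, -0.002, -0.819], [0.819, -0.003, -0.574]]
ft_force: [0.9, 1.4, 6.5]
grip_width: 0.008
gripper_force: 39.1
```

```bash
python3 - <<'E'
from h import *
o=st();print(o['eef_pos'],o['ft_force'],o['grip_width'],o['gripper_force'])
c=cap('side');d=c['color'][150:260,180:340,::-1];cv2.imwrite('pics/a.png',cv2.resize(d,None,fx=5,fy=5,interpolation=cv2.INTER_CUBIC))
E
```

```text
[ 0.46068507 -0.08976782  0.08137134] [ 0.61547813  1.3367688  -0.32370156] 0.008002558259569328 39.078476428985596
```

View pics/a.png

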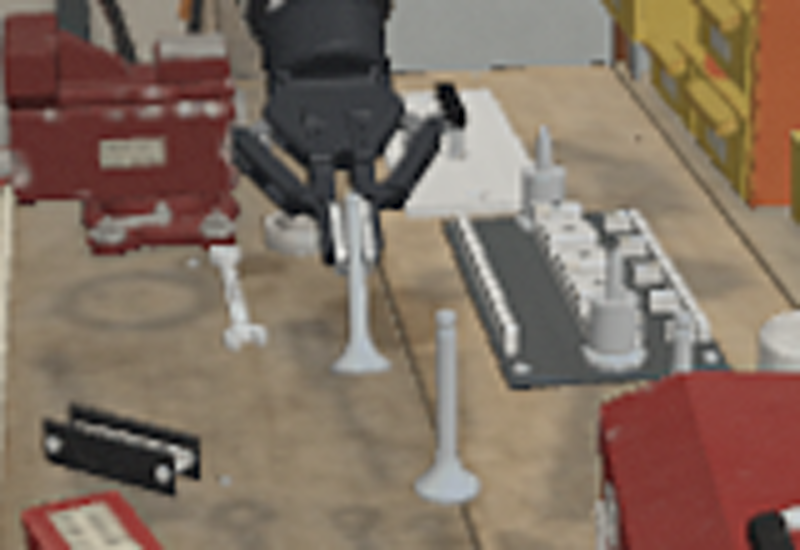

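The valve (crop (355,290)) is still held in the fingers and stands nearly upright. The slip of the jog sign did no harm. I lift with the correct sign.

```bash
python3 -m jog '[{"rx":0,"ry":0,"rz":0,"x":0.02,"y":0,"z":-0.014,"fingers":0.0},{"rx":0,"ry":0,"rz":0,"x":0.04,"y":0,"z":-0.028,"fingers":0.0},{"rx":0,"ry":0,"rz":0,"x":0.06,"y":0,"z":-0.042,"fingers":0.0},{"rx":0,"ry":0,"rz":0,"x":0.082,"y":0,"z":-0.057,"fingers":0.0},{"rx":0,"ry":0,"rz":0,"x":0.082,"y":0,"z":-0.057,"fingers":0.0},{"rx":0,"ry":0,"rz":0,"x":0.082,"y":0,"z":-0.057,"fingers":0.0}]'
cat >> h.py <<'E'
def held(n='side'):
    # fit axis of the valve near the TCP; tool coordinates of points
    o=st();R=np.array(o['eef_rot']);p=np.array(o['eef_pos']);C=cloud(cap(n)).reshape(-1,3);T=(C-p)@R
    m=(np.abs(T[:,1])<.02)&(np.linalg.norm(T,axis=1)<.11)&(T[:,2]>-.02)&(C[:,2]>.005);return C[m],T[m],p,R
E
python3 - <<'E'
from h import *
print(np.round(st()['joint_pos'],3))
for n in('side','top'):
    C,T,p,R=held(n);b=C[:,2]<p[2]-.025
    q=C[b];print(n,b.sum(),'lowest',q[:,2].min(),p)
    for a in np.arange(p[2]-.095,p[2]-.02,.01):
        k=q[(q[:,2]>=a)&(q[:,2]<a+.01)]
        if len(k): print(round(a,3),len(k),k.mean(0).round(4),np.ptp(k[:,0]).round(3))
E
```

```text
t: 18.85
eef_pos: [0.4593, -0.1016, 0.1847]
eef_rot: [[-0.003, -1.0, 0.003], [-0.574, -0.001, -0.819], [0.819, -0.004, -0.574]]
ft_force: [-0.1, -0.2, -1.5]
grip_width: 0.0076
gripper_force: 39.0
[ 0.55   0.8   -1.158  2.081  1.307  1.837  1.914]
side 85 lowest 0.1243019571044005 [ 0.45929631 -0.10159212  0.18473155]
0.12 14 [ 0.4557 -0.1526  0.1279] 0.03
0.13 42 [ 0.4564 -0.1493  0.1342] 0.028
0.14 17 [ 0.4577 -0.1373  0.1438] 0.009
0.15 12 [ 0.4571 -0.1332  0.1541] 0.006
top 118 lowest 0.11673493225861398 [ 0.45900434 -0.10170774  0.18380398]
0.109 1 [ 0.4578 -0.1266  0.1167] 0.0
0.119 34 [ 0.4611 -0.1411  0.1257] 0.03
0.129 65 [ 0.457  -0.146   0.1326] 0.025
0.139 11 [ 0.4576 -0.1373  0.1424] 0.008
0.149 7 [ 0.4579 -0.1322  0.154 ] 0.008
```

The head points sit about 20° forward and the stem has slid toward the fingertips, so I stand the valve back up on the bench and regrasp.

```bash
python3 -m jog '[{"rx":0,"ry":0,"rz":0,"x":-0.03,"y":0,"z":0.021,"fingers":0.0},{"rx":0,"ry":0,"rz":0,"x":-0.06,"y":0,"z":0.042,"fingers":0.0},{"rx":0,"ry":0,"rz":0,"x":-0.077,"y":0,"z":0.054,"fingers":0.0},{"rx":0,"ry":0,"rz":0,"x":-0.086,"y":0,"z":0.06,"fingers":0.0},{"rx":0,"ry":0,"rz":0,"x":-0.086,"y":0,"z":0.06,"fingers":0.0}]' 20
python3 -m jog '[{"rx":0,"ry":0,"rz":0,"x":0.003,"y":0,"z":0.004,"fingers":0.0},{"rx":0,"ry":0,"rz":0,"x":0.006,"y":0,"z":0.008,"fingers":0.0},{"rx":0,"ry":0,"rz":0,"x":0.009,"y":0,"z":0.012,"fingers":0.0},{"rx":0,"ry":0,"rz":0,"x":0.012,"y":0,"z":0.016,"fingers":0.0},{"rx":0,"ry":0,"rz":0,"x":0.015,"y":0,"z":0.02,"fingers":0.0},{"rx":0,"ry":0,"rz":0,"x":0.016,"y":0,"z":0.0245,"fingers":0.0},{"rx":0,"ry":0,"rz":0,"x":0.016,"y":0,"z":0.0245,"fingers":0.0},{"rx":0,"ry":0,"rz":0,"x":0.016,"y":0,"z":0.0245,"fingers":0.0}]'
python3 - <<'E'
from h import *
for n in('side','top'):
    C,T,p,R=held(n);q=C[C[:,2]<p[2]+.02]
    for a in np.arange(.005,.11,.012):
        k=q[(q[:,2]>=a)&(q[:,2]<a+.012)]
        if len(k): print(n,round(a,3),len(k),k.mean(0).round(4),np.ptp(k[:,0]).round(3))
E
```

```text
t: 19.37
eef_pos: [0.4584, -0.1011, 0.0766]
eef_rot: [[0.002, -1.0, 0.0], [-0.575, -0.001, -0.818], [0.818, 0.002, -0.575]]
ft_force: [0.4, -0.4, -0.7]
grip_width: 0.0079
gripper_force: 39.1
t: 20.03
eef_pos: [0.4593, -0.1309, 0.0781]
eef_rot: [[-0.002, -1.0, 0.002], [-0.574, -0.0, -0.819], [0.819, -0.002, -0.574]]
ft_force: [-0.0, 0.4, 0.1]
grip_width: 0.0078
gripper_force: 39.1
side 0.017 42 [ 0.4549 -0.1799  0.0245] 0.03
side 0.029 31 [ 0.4567 -0.1717  0.0331] 0.014
side 0.041 16 [ 0.457  -0.1607  0.047 ] 0.007
side 0.053 19 [ 0.4565 -0.1549  0.0595] 0.013
side 0.065 43 [ 0.4571 -0.1462  0.0707] 0.034
side 0.077 78 [ 0.4566 -0.141   0.0831] 0.035
side 0.089 48 [ 0.4568 -0.1304  0.0929] 0.034
```

```bash
python3 -m jog '[{"rx":0,"ry":0,"rz":0,"x":-0.002,"y":0,"z":0.0015,"fingers":0.0},{"rx":0,"ry":0,"rz":0,"x":-0.004,"y":0,"z":0.003,"fingers":0.0},{"rx":0,"ry":0,"rz":0,"x":-0.006,"y":0,"z":0.0043,"fingers":0.0}]' | sed -n '2p;4p'
python3 -m jog '[{"rx":0,"ry":0,"rz":0,"x":-0.002,"y":0,"z":0.0015,"fingers":0.0},{"rx":0,"ry":0,"rz":0,"x":-0.004,"y":0,"z":0.003,"fingers":0.0},{"rx":0,"ry":0,"rz":0,"x":-0.004,"y":0,"z":0.003,"fingers":0.0}]' | sed -n '2p;4p'
python3 -m jog '[{"rx":0,"ry":0,"rz":0,"x":-0.002,"y":0,"z":0.0015,"fingers":0.0},{"rx":0,"ry":0,"rz":0,"x":-0.002,"y":0,"z":0.0015,"fingers":0.0}]' | sed -n '2p;4p'
```

```text
eef_pos: [0.4594, -0.1305, 0.0703]
ft_force: [0.6, -0.1, -0.7]
eef_pos: [0.46, -0.1307, 0.0665]
ft_force: [1.5, 2.4, 10.2]
eef_pos: [0.4598, -0.1307, 0.0637]
ft_force: [-0.9, 2.3, 5.3]
```

```bash
python3 -m jog '[{"rx":0,"ry":0,"rz":0,"x":0.004,"y":0,"z":0.004,"fingers":0.0},{"rx":0,"ry":0,"rz":0,"x":0.008,"y":0,"z":0.008,"fingers":0.0},{"rx":0,"ry":0,"rz":0,"x":0.013,"y":0,"z":0.014,"fingers":0.0},{"rx":0,"ry":0,"rz":0,"x":0.018,"y":0,"z":0.02,"fingers":0.0},{"rx":0,"ry":0,"rz":0,"x":0.023,"y":0,"z":0.027,"fingers":0.0},{"rx":0,"ry":0,"rz":0,"x":0.025,"y":0,"z":0.032,"fingers":0.0},{"rx":0,"ry":0,"rz":0,"x":0.025,"y":0,"z":0.032,"fingers":0.0}]' | sed -n '2p;4p'
python3 - <<'E'
from h import *
for n in('side',):
    C,T,p,R=held(n);q=C[C[:,2]<p[2]+.02]
    for a in np.arange(.005,.11,.012):
        k=q[(q[:,2]>=a)&(q[:,2]<a+.012)]
        if len(k): print(n,round(a,3),len(k),k.mean(0).round(4),np.ptp(k[:,0]).round(3))
E
```

```text
eef_pos: [0.459, -0.1729, 0.0651]
ft_force: [0.5, -1.0, -1.2]
side 0.005 32 [ 0.4614 -0.2319  0.0126] 0.038
side 0.017 48 [ 0.4551 -0.2169  0.0216] 0.021
side 0.029 16 [ 0.4562 -0.207   0.0347] 0.008
side 0.041 28 [ 0.4562 -0.1984  0.0479] 0.021
side 0.053 47 [ 0.456  -0.1897  0.0595] 0.034
side 0.065 82 [ 0.456  -0.183   0.0713] 0.035
side 0.077 47 [ 0.4578 -0.1739  0.0811] 0.035
```

```bash
python3 -m jog '[{"rx":0,"ry":0,"rz":0,"x":0.02,"y":0,"z":-0.014,"fingers":0.0},{"rx":0,"ry":0,"rz":0,"x":0.033,"y":0,"z":-0.023,"fingers":0.0},{"rx":0,"ry":0,"rz":0,"x":0.033,"y":0,"z":-0.023,"fingers":0.0}]' | sed -n '2p;4p'
python3 - <<'E'
from h import *
a=np.deg2rad(68)
delta([.46,-.13,.12],rot([-1,0,0],[0,-np.cos(a),-np.sin(a)]))
E
```

```text
eef_pos: [0.4601, -0.1711, 0.1077]
ft_force: [-0.6, 1.3, -0.1]
xyz [-0.0135 -0.0001 -0.0407] rot [ -0.3 -33.   -0.1] rows>= 4.6
```

```bash
python3 -m jog '[{"rx":0,"ry":-6,"rz":0,"x":-0.0135,"y":0,"z":-0.04,"fingers":0.0},{"rx":0,"ry":-12,"rz":0,"x":-0.0135,"y":0,"z":-0.04,"fingers":0.0},{"rx":0,"ry":-18,"rz":0,"x":-0.0135,"y":0,"z":-0.04,"fingers":0.0},{"rx":0,"ry":-24,"rz":0,"x":-0.0135,"y":0,"z":-0.04,"fingers":0.0},{"rx":0,"ry":-30,"rz":0,"x":-0.0135,"y":0,"z":-0.04,"fingers":0.0},{"rx":0,"ry":-33,"rz":0,"x":-0.0135,"y":0,"z":-0.04,"fingers":0.0},{"rx":0,"ry":-33,"rz":0,"x":-0.0135,"y":0,"z":-0.04,"fingers":0.0}]' | sed -n '2p;4p'
python3 - <<'E'
from h import *
print(np.round(st()['joint_pos'],3))
for n in('side',):
    C,T,p,R=held(n);q=C[C[:,2]<p[2]+.02]
    for a in np.arange(.005,.11,.012):
        k=q[(q[:,2]>=a)&(q[:,2]<a+.012)]
        if len(k): print(n,round(a,3),len(k),k.mean(0).round(4),k[:,2].min().round(4),np.ptp(k[:,0]).round(3))
c=cap('side');d=c['color'][150:260,180:340,::-1];cv2.imwrite('pics/b.png',cv2.resize(d,None,fx=4,fy=4,interpolation=cv2.INTER_CUBIC))
E
```

```text
eef_pos: [0.4592, -0.1329, 0.1177]
ft_force: [-0.1, -0.4, -0.8]
[ 0.966  0.739 -1.248  2.11   1.166  1.259  2.232]
side 0.041 36 [ 0.4564 -0.1471  0.0493] 0.0447 0.031
side 0.053 42 [ 0.4554 -0.1421  0.0574] 0.053 0.029
side 0.065 15 [ 0.4563 -0.1435  0.0709] 0.0651 0.009
side 0.077 11 [ 0.4568 -0.1461  0.0836] 0.0777 0.006
side 0.089 10 [ 0.4568 -0.1468  0.0942] 0.0899 0.006
side 0.101 39 [ 0.4568 -0.1467  0.1082] 0.1018 0.033
```

View pics/b.png

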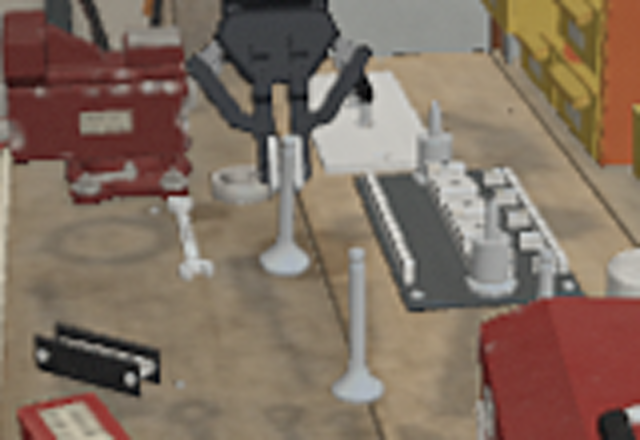

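Held nearly upright (crop stem (288,200), head (285,260)), clear of the next valve. I'll set it down and release.

```bash
python3 -m jog '[{"rx":0,"ry":0,"rz":0,"x":-0.006,"y":0,"z":0.015,"fingers":0.0},{"rx":0,"ry":0,"rz":0,"x":-0.011,"y":0,"z":0.028,"fingers":0.0},{"rx":0,"ry":0,"rz":0,"x":-0.014,"y":0,"z":0.034,"fingers":0.0},{"rx":0,"ry":0,"rz":0,"x":-0.015,"y":0,"z":0.037,"fingers":0.0},{"rx":0,"ry":0,"rz":0,"x":-0.0155,"y":0,"z":0.0385,"fingers":0.0},{"rx":0,"ry":0,"rz":0,"x":-0.0155,"y":0,"z":0.0385,"fingers":0.0}]' | sed -n '2p;4p'
python3 -m jog '[{"rx":0,"ry":0,"rz":0,"x":0,"y":0,"z":0,"fingers":0.04},{"rx":0,"ry":0,"rz":0,"x":0,"y":0,"z":0,"fingers":0.04},{"rx":0,"ry":0,"rz":0,"x":0,"y":0,"z":0,"fingers":0.04},{"rx":0,"ry":0,"rz":0,"x":-0.02,"y":0,"z":-0.03,"fingers":0.04},{"rx":0,"ry":0,"rz":0,"x":-0.04,"y":0,"z":-0.06,"fingers":0.05},{"rx":0,"ry":0,"rz":0,"x":-0.055,"y":0,"z":-0.08,"fingers":0.05},{"rx":0,"ry":0,"rz":0,"x":-0.055,"y":0,"z":-0.08,"fingers":0.05}]' | sed -n '2p;4p'
python3 - <<'E'
from h import *
for n in('side','top'):
    C=cloud(cap(n)).reshape(-1,3);m=(np.hypot(C[:,0]-.459,C[:,1]+.14)<.03)&(C[:,2]>.005)&(C[:,2]<.11);q=C[m]
    for a in np.arange(.005,.11,.02):
        k=q[(q[:,2]>=a)&(q[:,2]<a+.02)]
        if len(k): print(n,round(a,3),len(k),k.mean(0).round(4),k.max(0).round(3))
a=np.deg2rad(35);R=rot([-1,0,0],[0,-np.cos(a),-np.sin(a)]);delta([.459,-.07,.086],R);print(np.round(st()['joint_pos'],3))
E
```

```text
eef_pos: [0.4594, -0.1306, 0.0758]
ft_force: [-0.5, 0.1, -0.9]
eef_pos: [0.4603, -0.0461, 0.1324]
ft_force: [0.3, 0.3, 0.6]
side 0.005 68 [ 0.4554 -0.141   0.0122] [ 0.471 -0.13   0.024]
side 0.025 25 [ 0.4556 -0.139   0.0354] [ 0.46  -0.135  0.045]
side 0.045 27 [ 0.4559 -0.1388  0.0549] [ 0.461 -0.132  0.064]
side 0.065 25 [ 0.4562 -0.1403  0.0747] [ 0.461 -0.135  0.084]
side 0.085 28 [ 0.4566 -0.1392  0.0937] [ 0.462 -0.133  0.103]
top 0.005 85 [ 0.4556 -0.1349  0.01  ] [ 0.476 -0.118  0.024]
top 0.025 3 [ 0.4537 -0.1342  0.0369] [ 0.456 -0.132  0.042]
top 0.045 4 [ 0.4537 -0.1329  0.0561] [ 0.456 -0.129  0.062]
top 0.065 3 [ 0.4542 -0.1333  0.074 ] [ 0.457 -0.129  0.078]
top 0.085 15 [ 0.4561 -0.1309  0.0984] [ 0.461 -0.127  0.103]
xyz [0.0021 0.0007 0.0484] rot [-0.2 33.  -0. ] rows>= 4.6
[ 0.778  0.691 -1.231  2.098  1.067  1.279  2.121]
```

```bash
python3 -m jog '[{"rx":0,"ry":6,"rz":0,"x":0.005,"y":0.004,"z":0.045,"fingers":0.05},{"rx":0,"ry":12,"rz":0,"x":0.005,"y":0.004,"z":0.045,"fingers":0.05},{"rx":0,"ry":18,"rz":0,"x":0.005,"y":0.004,"z":0.045,"fingers":0.05},{"rx":0,"ry":24,"rz":0,"x":0.005,"y":0.004,"z":0.045,"fingers":0.05},{"rx":0,"ry":30,"rz":0,"x":0.005,"y":0.004,"z":0.045,"fingers":0.05},{"rx":0,"ry":33,"rz":0,"x":0.005,"y":0.004,"z":0.045,"fingers":0.05},{"rx":0,"ry":33,"rz":0,"x":0.005,"y":0.004,"z":0.045,"fingers":0.05},{"rx":0,"ry":33,"rz":0,"x":0.005,"y":0.004,"z":0.045,"fingers":0.05}]' | sed -n '2,4p'
python3 - <<'E'
from h import *
a=np.deg2rad(35);R=rot([-1,0,0],[0,-np.cos(a),-np.sin(a)]);delta([.4565,-.130,.086],R);print(np.round(st()['joint_pos'],3))
E
```

```text
eef_pos: [0.455, -0.0718, 0.0887]
eef_rot: [[0.0, -1.0, 0.001], [-0.575, -0.001, -0.818], [0.818, -0.0, -0.575]]
ft_force: [1.3, 0.4, 0.4]
xyz [ 0.0312 -0.0015  0.0491] rot [-0.1  0.1  0. ] rows>= 1.4
[ 0.288  0.862 -0.862  2.08   1.29   1.66   1.762]
```

```bash
python3 -m jog '[{"rx":0,"ry":0,"rz":0,"x":0.01,"y":-0.0015,"z":0.016,"fingers":0.05},{"rx":0,"ry":0,"rz":0,"x":0.02,"y":-0.0015,"z":0.032,"fingers":0.05},{"rx":0,"ry":0,"rz":0,"x":0.031,"y":-0.0015,"z":0.049,"fingers":0.05},{"rx":0,"ry":0,"rz":0,"x":0.031,"y":-0.0015,"z":0.049,"fingers":0.05},{"rx":0,"ry":0,"rz":0,"x":0.031,"y":-0.0015,"z":0.049,"fingers":0.0},{"rx":0,"ry":0,"rz":0,"x":0.031,"y":-0.0015,"z":0.049,"fingers":0.0},{"rx":0,"ry":0,"rz":0,"x":0.031,"y":-0.0015,"z":0.049,"fingers":0.0},{"rx":0,"ry":0,"rz":0,"x":0.031,"y":-0.0015,"z":0.049,"fingers":0.0},{"rx":0,"ry":0,"rz":0,"x":0.031,"y":-0.0015,"z":0.049,"fingers":0.0}]' 30
python3 -m jog '[{"rx":0,"ry":0,"rz":0,"x":0.02,"y":0,"z":-0.014,"fingers":0.0},{"rx":0,"ry":0,"rz":0,"x":0.04,"y":0,"z":-0.028,"fingers":0.0},{"rx":0,"ry":0,"rz":0,"x":0.06,"y":0,"z":-0.042,"fingers":0.0},{"rx":0,"ry":0,"rz":0,"x":0.082,"y":0,"z":-0.057,"fingers":0.0},{"rx":0,"ry":0,"rz":0,"x":0.082,"y":0,"z":-0.057,"fingers":0.0},{"rx":0,"ry":0,"rz":0,"x":0.082,"y":0,"z":-0.057,"fingers":0.0}]'|sed -n '2p;4,6p'
cat >> h.py <<'E'
def heldfit():
    o=st();p=np.array(o['eef_pos']);C,T,p,R=held('side');m=(T[:,2]>.022)|(np.abs(T[:,0])>.02);T=T[m&(np.linalg.norm(T,axis=1)<.1)]
    # bins along radius
    r=np.hypot(T[:,0],T[:,2])
    for a in np.arange(.02,.1,.015):
        k=T[(r>=a)&(r<a+.015)]
        if len(k): print('tool r',round(a,3),len(k),k.mean(0).round(4))
E
python3 - <<'E'
from h import *
heldfit();print(np.round(st()['joint_pos'],3))
C,T,p,R=held('side');q=C[C[:,2]<p[2]+.02];print(p)
for a in np.arange(.08,.2,.012):
        k=q[(q[:,2]>=a)&(q[:,2]<a+.012)]
        if len(k): print(round(a,3),len(k),k.mean(0).round(4),k[:,2].min().round(4),np.ptp(k[:,0]).round(3))
delta([.53,-.03,.2],rot([0,1,0],[.342,0,-.94]))
E
```

```text
t: 24.97
eef_pos: [0.457, -0.1291, 0.087]
eef_rot: [[-0.001, -1.0, 0.003], [-0.574, -0.002, -0.819], [0.819, -0.003, -0.574]]
ft_force: [0.1, 0.4, 2.5]
grip_width: 0.0086
gripper_force: 30.0
eef_pos: [0.4569, -0.1297, 0.1877]
ft_force: [-0.4, 0.2, -1.5]
grip_width: 0.0088
gripper_force: 29.9
tool r 0.02 12 [-0.019   0.0027  0.0242]
tool r 0.035 22 [-0.0301  0.0017  0.0302]
tool r 0.05 20 [-0.043   0.0023  0.0384]
tool r 0.065 46 [-0.0542  0.0017  0.0502]
tool r 0.08 34 [-0.0575  0.0025  0.06  ]
[ 0.47   0.629 -0.937  2.107  1.248  1.625  1.995]
[ 0.45656525 -0.1298762   0.18672633]
0.092 9 [ 0.4578 -0.1447  0.1028] 0.101 0.033
0.104 57 [ 0.4537 -0.1429  0.1094] 0.1041 0.03
0.116 19 [ 0.4551 -0.1374  0.122 ] 0.1166 0.011
0.128 16 [ 0.455  -0.1367  0.1341] 0.1286 0.008
0.14 17 [ 0.4552 -0.1376  0.1461] 0.141 0.009
0.152 16 [ 0.4552 -0.1389  0.1582] 0.1532 0.008
0.164 24 [ 0.4557 -0.1385  0.1705] 0.1641 0.019
0.176 52 [ 0.4543 -0.1419  0.1824] 0.176 0.036
0.188 81 [ 0.4541 -0.1355  0.1939] 0.1881 0.036
xyz [-0.0461 -0.0738 -0.0896] rot [-28.8 -58.   91.1] rows>= 15.6
```

```bash
python3 -m jog '[{"rx":-3.6,"ry":-7.3,"rz":11.4,"x":-0.006,"y":-0.009,"z":-0.012,"fingers":0.0},{"rx":-18,"ry":-36,"rz":57,"x":-0.03,"y":-0.046,"z":-0.06,"fingers":0.0},{"rx":-18,"ry":-36,"rz":57,"x":-0.03,"y":-0.046,"z":-0.06,"fingers":0.0},{"rx":-18,"ry":-36,"rz":57,"x":-0.03,"y":-0.046,"z":-0.06,"fingers":0.0},{"rx":-18,"ry":-36,"rz":57,"x":-0.03,"y":-0.046,"z":-0.06,"fingers":0.0},{"rx":-18,"ry":-36,"rz":57,"x":-0.03,"y":-0.046,"z":-0.06,"fingers":0.0},{"rx":-18,"ry":-36,"rz":57,"x":-0.03,"y":-0.046,"z":-0.06,"fingers":0.0},{"rx":-18,"ry":-36,"rz":57,"x":-0.03,"y":-0.046,"z":-0.06,"fingers":0.0},{"rx":-18,"ry":-36,"rz":57,"x":-0.03,"y":-0.046,"z":-0.06,"fingers":0.0},{"rx":-18,"ry":-36,"rz":57,"x":-0.03,"y":-0.046,"z":-0.06,"fingers":0.0}]'|sed -n '2,6p'
python3 - <<'E'
from h import *
print(np.round(st()['joint_pos'],3))
delta([.55,-.028,.2],rot([0,1,0],[.342,0,-.94]))
E
```

```text
eef_pos: [0.5023, -0.0638, 0.1958]
eef_rot: [[-0.856, -0.515, 0.036], [-0.503, 0.818, -0.279], [0.114, -0.258, -0.959]]
ft_force: [-1.1, 0.2, -1.8]
grip_width: 0.0086
gripper_force: 30.0
[ 0.798  0.482 -1.105  1.977  0.802  1.135  1.424]
xyz [-0.0584  0.0036 -0.0123] rot [-10.8 -21.7  33.7] rows>= 5.8
```

```bash
python3 -m jog '[{"rx":-10.8,"ry":-21.7,"rz":33.7,"x":-0.058,"y":0.004,"z":-0.012,"fingers":0.0},{"rx":-10.8,"ry":-21.7,"rz":33.7,"x":-0.058,"y":0.004,"z":-0.012,"fingers":0.0},{"rx":-10.8,"ry":-21.7,"rz":33.7,"x":-0.058,"y":0.004,"z":-0.012,"fingers":0.0},{"rx":-10.8,"ry":-21.7,"rz":33.7,"x":-0.058,"y":0.004,"z":-0.012,"fingers":0.0},{"rx":-10.8,"ry":-21.7,"rz":33.7,"x":-0.058,"y":0.004,"z":-0.012,"fingers":0.0},{"rx":-10.8,"ry":-21.7,"rz":33.7,"x":-0.058,"y":0.004,"z":-0.012,"fingers":0.0},{"rx":-10.8,"ry":-21.7,"rz":33.7,"x":-0.058,"y":0.004,"z":-0.012,"fingers":0.0},{"rx":-10.8,"ry":-21.7,"rz":33.7,"x":-0.058,"y":0.004,"z":-0.012,"fingers":0.0}]'|sed -n '2,6p'
cat >> h.py <<'E'
def slices(n='side'):
    C,T,p,R=held(n);print('tcp',p.round(4))
    q=C[(C[:,0]>p[0]-.03)&(np.abs(C[:,1]-p[1])<.022)]
    for a in np.arange(p[0]-.03,p[0]+.11,.012):
        k=q[(q[:,0]>=a)&(q[:,0]<a+.012)]
        if len(k): print(n,'x',round(a,3),len(k),k.mean(0).round(4),'zmin/max',k[:,2].min().round(4),k[:,2].max().round(4))
E
python3 - <<'E'
from h import *
print(np.round(st()['joint_pos'],3))
delta([.572,-.028,.1],rot([0,1,0],[.342,0,-.94]))
slices();slices('top')
E
```

```text
eef_pos: [0.5487, -0.0281, 0.1995]
eef_rot: [[-0.941, -0.006, 0.337], [-0.008, 1.0, -0.004], [-0.337, -0.006, -0.941]]
ft_force: [-1.2, 0.1, 0.2]
grip_width: 0.0087
gripper_force: 30.0
[ 0.952  0.397 -1.129  2.068  0.681  0.644  0.993]
xyz [0.0116 0.0005 0.1015] rot [-0.2 -0.3  0.4] rows>= 2.5
tcp [ 0.5487 -0.0281  0.1995]
side x 0.531 30 [ 0.5377 -0.0365  0.2019] zmin/max 0.1835 0.2171
side x 0.543 48 [ 0.5482 -0.0419  0.2012] zmin/max 0.1818 0.2208
side x 0.555 20 [ 0.5595 -0.0358  0.1942] zmin/max 0.1826 0.208
side x 0.567 14 [ 0.5731 -0.0296  0.1892] zmin/max 0.1849 0.1935
side x 0.579 14 [ 0.5848 -0.0305  0.1859] zmin/max 0.1802 0.1909
side x 0.591 15 [ 0.5969 -0.0306  0.1826] zmin/max 0.1763 0.1875
side x 0.603 16 [ 0.6089 -0.0316  0.1788] zmin/max 0.1723 0.1832
side x 0.615 43 [ 0.6212 -0.0355  0.1743] zmin/max 0.1582 0.1867
side x 0.627 16 [ 0.6297 -0.0363  0.1823] zmin/max 0.1701 0.189
tcp [ 0.5493 -0.0275  0.1999]
top x 0.591 20 [ 0.5978 -0.0265  0.1852] zmin/max 0.1799 0.191
top x 0.603 21 [ 0.6093 -0.0261  0.181 ] zmin/max 0.1771 0.1873
top x 0.615 56 [ 0.6226 -0.0266  0.18  ] zmin/max 0.1683 0.1893
top x 0.627 45 [ 0.6306 -0.0267  0.1844] zmin/max 0.1662 0.1928
```

Tilt has room (q6 = 0.64), so 15° more forward tilt levels the valve without any pivoting.

```bash
python3 -m jog '[{"rx":0,"ry":-5,"rz":0,"x":0.003,"y":0,"z":0.026,"fingers":0.0},{"rx":0,"ry":-10,"rz":0,"x":0.006,"y":0,"z":0.051,"fingers":0.0},{"rx":0,"ry":-15,"rz":0,"x":0.0116,"y":0.0005,"z":0.1,"fingers":0.0},{"rx":0,"ry":-16,"rz":0,"x":0.0116,"y":0.0005,"z":0.1,"fingers":0.0},{"rx":0,"ry":-16,"rz":0,"x":0.0116,"y":0.0005,"z":0.1,"fingers":0.0},{"rx":0,"ry":-16,"rz":0,"x":0.0116,"y":0.0005,"z":0.1,"fingers":0.0}]'|sed -n '2,6p'
python3 - <<'E'
from h import *
print(np.round(st()['joint_pos'],3))
delta([.570,-.028,.06],rot([0,1,0],[.574,0,-.819]))
slices();slices('top')
E
```

```text
eef_pos: [0.5728, -0.0385, 0.1225]
eef_rot: [[-0.831, 0.016, 0.557], [-0.008, 0.999, -0.04], [-0.557, -0.037, -0.83]]
ft_force: [1.0, -0.4, -1.4]
grip_width: 0.0087
gripper_force: 29.9
[ 0.666  0.446 -0.775  2.234  1.704  0.328 -0.004]
xyz [0.0371 0.0127 0.0499] rot [-2.3 -1.2  0.5] rows>= 1.5
tcp [ 0.5728 -0.0385  0.1225]
side x 0.543 16 [ 0.5493 -0.043   0.0385] zmin/max 0.0166 0.1329
side x 0.555 29 [ 0.5616 -0.0488  0.123 ] zmin/max 0.0132 0.1409
side x 0.567 41 [ 0.572  -0.052   0.1247] zmin/max 0.1031 0.142
side x 0.579 22 [ 0.5836 -0.0478  0.1145] zmin/max 0.0146 0.1287
side x 0.591 26 [ 0.5974 -0.0434  0.0657] zmin/max 0.0172 0.1235
side x 0.603 26 [ 0.6089 -0.0458  0.0756] zmin/max 0.0296 0.1229
side x 0.615 15 [ 0.6213 -0.0422  0.1076] zmin/max 0.0313 0.1215
side x 0.627 12 [ 0.6336 -0.0441  0.1189] zmin/max 0.1153 0.1225
side x 0.639 31 [ 0.6465 -0.0443  0.1192] zmin/max 0.1072 0.1321
side x 0.651 27 [ 0.6544 -0.0498  0.1199] zmin/max 0.1029 0.1328
tcp [ 0.5721 -0.0381  0.1205]
top x 0.554 3 [ 0.5654 -0.032   0.13  ] zmin/max 0.1204 0.1386
top x 0.566 31 [ 0.5735 -0.0376  0.1288] zmin/max 0.1179 0.1426
top x 0.578 39 [ 0.5832 -0.0371  0.1212] zmin/max 0.1137 0.1325
top x 0.59 29 [ 0.5969 -0.0427  0.0865] zmin/max 0.0173 0.1237
top x 0.602 48 [ 0.6087 -0.0449  0.0635] zmin/max 0.0228 0.1227
top x 0.614 55 [ 0.6202 -0.0442  0.0536] zmin/max 0.0236 0.1213
top x 0.626 22 [ 0.6315 -0.0392  0.1084] zmin/max 0.0254 0.1209
top x 0.638 32 [ 0.6448 -0.0388  0.1195] zmin/max 0.1108 0.126
top x 0.65 53 [ 0.6542 -0.0387  0.124 ] zmin/max 0.1058 0.1316
```

```bash
python3 -m jog '[{"rx":-2.3,"ry":-1.2,"rz":0.5,"x":0.009,"y":0.0127,"z":0.012,"fingers":0.0},{"rx":-2.3,"ry":-1.2,"rz":0.5,"x":0.018,"y":0.0127,"z":0.025,"fingers":0.0},{"rx":-2.3,"ry":-1.2,"rz":0.5,"x":0.028,"y":0.0127,"z":0.037,"fingers":0.0},{"rx":-2.3,"ry":-1.2,"rz":0.5,"x":0.037,"y":0.0127,"z":0.05,"fingers":0.0},{"rx":-2.3,"ry":-1.2,"rz":0.5,"x":0.037,"y":0.0127,"z":0.05,"fingers":0.0},{"rx":-2.3,"ry":-1.2,"rz":0.5,"x":0.037,"y":0.0127,"z":0.05,"fingers":0.0},{"rx":-2.3,"ry":-1.2,"rz":0.5,"x":0.037,"y":0.0127,"z":0.05,"fingers":0.0}]'|sed -n '2,6p'
python3 - <<'E'
from h import *
print(np.round(st()['joint_pos'],3))
delta([.570,-.028,.045],rot([0,1,0],[.574,0,-.819]))
delta([.570,-.028,.034],rot([0,1,0],[.574,0,-.819]))
slices()
E
```

```text
eef_pos: [0.5694, -0.0288, 0.061]
eef_rot: [[-0.82, 0.003, 0.573], [0.003, 1.0, -0.0], [-0.573, 0.002, -0.82]]
ft_force: [-0.5, 1.2, -0.7]
grip_width: 0.0086
gripper_force: 29.9
[ 0.729  0.653 -0.855  2.265  2.122  0.464 -0.327]
xyz [0.0087 0.0008 0.0135] rot [-0.  -0.1 -0.2] rows>= 0.4
xyz [0.015  0.0008 0.0225] rot [-0.  -0.1 -0.2] rows>= 0.6
tcp [ 0.5694 -0.0288  0.061 ]
side x 0.539 30 [ 0.5463 -0.0282  0.0187] zmin/max 0.009 0.0305
side x 0.551 32 [ 0.5587 -0.0384  0.0496] zmin/max 0.0105 0.0801
side x 0.563 62 [ 0.5693 -0.0369  0.0465] zmin/max 0.0091 0.0811
side x 0.575 44 [ 0.5812 -0.0332  0.036 ] zmin/max 0.0084 0.0698
side x 0.587 43 [ 0.5944 -0.0284  0.0307] zmin/max 0.0092 0.0635
side x 0.599 33 [ 0.6049 -0.0265  0.0406] zmin/max 0.0219 0.0624
side x 0.611 28 [ 0.617  -0.0259  0.0429] zmin/max 0.0238 0.0624
side x 0.623 11 [ 0.629  -0.0317  0.0582] zmin/max 0.0545 0.0615
side x 0.635 39 [ 0.6425 -0.0317  0.0448] zmin/max 0.0104 0.068
side x 0.647 40 [ 0.6516 -0.0305  0.0461] zmin/max 0.01 0.0735
side x 0.659 14 [ 0.6629 -0.023   0.0203] zmin/max 0.0121 0.0241
```

```bash
python3 -m jog '[{"rx":0,"ry":0,"rz":0,"x":0.005,"y":0.001,"z":0.007,"fingers":0.0},{"rx":0,"ry":0,"rz":0,"x":0.009,"y":0.001,"z":0.0135,"fingers":0.0},{"rx":0,"ry":0,"rz":0,"x":0.0125,"y":0.001,"z":0.018,"fingers":0.0},{"rx":0,"ry":0,"rz":0,"x":0.0145,"y":0.001,"z":0.021,"fingers":0.0},{"rx":0,"ry":0,"rz":0,"x":0.0145,"y":0.001,"z":0.021,"fingers":0.0}]'|sed -n '2p;4,6p'
python3 -m jog '[{"rx":0,"ry":0,"rz":0,"x":0.0006,"y":0,"z":0.0008,"fingers":0.0},{"rx":0,"ry":0,"rz":0,"x":0.0012,"y":0,"z":0.0016,"fingers":0.0}]'|sed -n '2p;4,6p'
python3 - <<'E'
from h import *
slices()
E
```

```text
eef_pos: [0.5687, -0.0278, 0.034]
ft_force: [0.1, -0.3, -0.3]
grip_width: 0.009
gripper_force: 29.9
eef_pos: [0.5689, -0.0278, 0.0328]
ft_force: [0.5, -0.2, -1.6]
grip_width: 0.0087
gripper_force: 29.9
tcp [ 0.5689 -0.0278  0.0328]
side x 0.539 29 [ 0.5459 -0.0278  0.0177] zmin/max 0.0061 0.0285
side x 0.551 32 [ 0.5576 -0.0357  0.0307] zmin/max 0.0111 0.0485
side x 0.563 56 [ 0.5686 -0.0382  0.0285] zmin/max 0.0094 0.0517
side x 0.575 31 [ 0.5808 -0.0349  0.0227] zmin/max 0.008 0.0421
side x 0.587 41 [ 0.5939 -0.0311  0.0206] zmin/max 0.0093 0.0346
side x 0.599 18 [ 0.6051 -0.0295  0.0315] zmin/max 0.0299 0.0343
side x 0.611 14 [ 0.6161 -0.0265  0.0315] zmin/max 0.0286 0.0341
side x 0.623 4 [ 0.6343 -0.0293  0.0295] zmin/max 0.0256 0.0342
side x 0.635 41 [ 0.6427 -0.0337  0.0259] zmin/max 0.0085 0.0427
side x 0.647 27 [ 0.6506 -0.0362  0.0326] zmin/max 0.0101 0.0461
side x 0.659 15 [ 0.6626 -0.0301  0.0218] zmin/max 0.0131 0.0255
```

```bash
python3 -m jog '[{"rx":0,"ry":0,"rz":0,"x":0,"y":0,"z":0,"fingers":0.02},{"rx":0,"ry":0,"rz":0,"x":0,"y":0,"z":0,"fingers":0.03},{"rx":0,"ry":0,"rz":0,"x":0,"y":0,"z":0,"fingers":0.03},{"rx":0,"ry":0,"rz":0,"x":0,"y":0,"z":0,"fingers":0.03},{"rx":0,"ry":0,"rz":0,"x":0,"y":0,"z":-0.02,"fingers":0.03},{"rx":0,"ry":0,"rz":0,"x":0,"y":0,"z":-0.05,"fingers":0.03},{"rx":0,"ry":0,"rz":0,"x":0,"y":0,"z":-0.09,"fingers":0.03},{"rx":0,"ry":0,"rz":0,"x":0,"y":0,"z":-0.13,"fingers":0.03},{"rx":0,"ry":0,"rz":0,"x":0,"y":0,"z":-0.15,"fingers":0.03}]'|sed -n '2p;4,6p'
python3 - <<'E'
from h import *
print(np.round(st()['joint_pos'],3))
C=cloud(cap('side')).reshape(-1,3);C=C[(np.abs(C[:,1]+.028)<.02)]
for a in np.arange(.55,.67,.012):
    k=C[(C[:,0]>=a)&(C[:,0]<a+.012)&(C[:,2]<.06)&(C[:,2]>.024)]
    if len(k): print(round(a,3),len(k),k.mean(0).round(4),k[:,2].max().round(4))
a=np.deg2rad(35);R=rot([-1,0,0],[0,-np.cos(a),-np.sin(a)]);delta([.49,-.15,.16],R)
c=cap('top');cv2.imwrite('pics/c.png',cv2.resize(c['color'][120:240,30:330,::-1],None,fx=2.6,fy=2.6,interpolation=cv2.INTER_CUBIC))
E
```

```text
eef_pos: [0.4888, -0.0284, 0.1469]
ft_force: [-0.4, -0.4, 1.2]
grip_width: 0.0301
gripper_force: 0.0
[ 0.888  0.271 -0.961  2.411  1.794  0.218 -0.149]
0.55 15 [ 0.5549 -0.0284  0.0287] 0.0335
0.562 12 [ 0.5679 -0.0305  0.0294] 0.0331
0.574 14 [ 0.5802 -0.0302  0.0301] 0.0352
0.586 14 [ 0.5929 -0.0312  0.0313] 0.034
0.598 15 [ 0.6039 -0.0289  0.0312] 0.035
0.61 17 [ 0.6146 -0.0262  0.0314] 0.0344
0.622 5 [ 0.6302 -0.0225  0.0308] 0.0348
0.634 21 [ 0.6413 -0.0339  0.0323] 0.0397
0.646 24 [ 0.6499 -0.038   0.0362] 0.0477
0.658 1 [ 0.6625 -0.0286  0.0258] 0.0258
xyz [-0.0086 -0.1215 -0.0062] rot [ 17.2  69.  -96.8] rows>= 16.8
```

View pics/c.png

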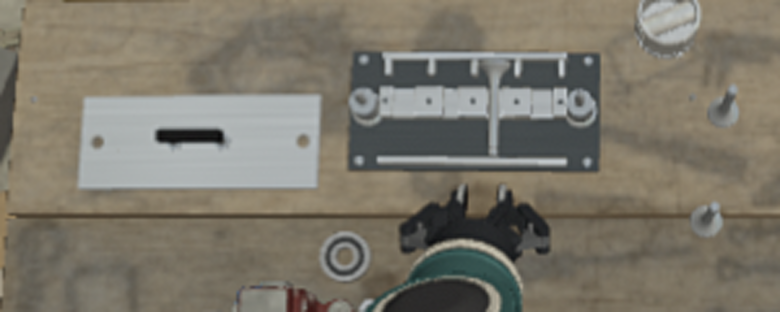

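Valve laid in place 1 (crop (494,110)), head between wide stops, stem between narrow ones, level. Two valves remain at (725,105) and (707,218). Next: the valve at (0.489, −0.25).

```bash
python3 -m jog '[{"rx":10,"ry":40,"rz":-56,"x":-0.03,"y":-0.07,"z":-0.04,"fingers":0.05},{"rx":10,"ry":40,"rz":-56,"x":-0.03,"y":-0.07,"z":-0.04,"fingers":0.05},{"rx":10,"ry":40,"rz":-56,"x":-0.03,"y":-0.07,"z":-0.04,"fingers":0.05},{"rx":10,"ry":40,"rz":-56,"x":-0.03,"y":-0.07,"z":-0.04,"fingers":0.05},{"rx":10,"ry":40,"rz":-56,"x":-0.03,"y":-0.07,"z":-0.04,"fingers":0.05},{"rx":10,"ry":40,"rz":-56,"x":-0.03,"y":-0.07,"z":-0.04,"fingers":0.05},{"rx":10,"ry":40,"rz":-56,"x":-0.03,"y":-0.07,"z":-0.04,"fingers":0.05},{"rx":10,"ry":40,"rz":-56,"x":-0.03,"y":-0.07,"z":-0.04,"fingers":0.05},{"rx":10,"ry":40,"rz":-56,"x":-0.03,"y":-0.07,"z":-0.04,"fingers":0.05},{"rx":10,"ry":40,"rz":-56,"x":-0.03,"y":-0.07,"z":-0.04,"fingers":0.05}]'|sed -n '2,3p'
python3 - <<'E'
from h import *
print(np.round(st()['joint_pos'],3))
a=np.deg2rad(35);R=rot([-1,0,0],[0,-np.cos(a),-np.sin(a)]);delta([.489,-.17,.16],R)
E
```

```text
eef_pos: [0.4913, -0.1005, 0.196]
eef_rot: [[-0.876, -0.401, 0.268], [-0.462, 0.859, -0.222], [-0.141, -0.318, -0.938]]
[ 1.078  0.346 -1.209  2.151  0.861  0.781  1.357]
xyz [ 0.0391 -0.0473  0.0486] rot [ 10.5  45.6 -67.6] rows>= 11.5
```

```bash
python3 -m jog '[{"rx":8.5,"ry":37,"rz":-55,"x":0.03,"y":-0.04,"z":0.04,"fingers":0.05},{"rx":8.5,"ry":37,"rz":-55,"x":0.03,"y":-0.04,"z":0.04,"fingers":0.05},{"rx":8.5,"ry":37,"rz":-55,"x":0.03,"y":-0.04,"z":0.04,"fingers":0.05},{"rx":8.5,"ry":37,"rz":-55,"x":0.03,"y":-0.04,"z":0.04,"fingers":0.05},{"rx":8.5,"ry":37,"rz":-55,"x":0.03,"y":-0.04,"z":0.04,"fingers":0.05},{"rx":8.5,"ry":37,"rz":-55,"x":0.03,"y":-0.04,"z":0.04,"fingers":0.05},{"rx":8.5,"ry":37,"rz":-55,"x":0.03,"y":-0.04,"z":0.04,"fingers":0.05},{"rx":8.5,"ry":37,"rz":-55,"x":0.03,"y":-0.04,"z":0.04,"fingers":0.05},{"rx":8.5,"ry":37,"rz":-55,"x":0.03,"y":-0.04,"z":0.04,"fingers":0.05},{"rx":8.5,"ry":37,"rz":-55,"x":0.03,"y":-0.04,"z":0.04,"fingers":0.05}]'|sed -n '2,3p'
python3 - <<'E'
from h import *
print(np.round(st()['joint_pos'],3))
a=np.deg2rad(35);R=rot([-1,0,0],[0,-np.cos(a),-np.sin(a)]);delta([.489,-.185,.1],R)
E
```

```text
eef_pos: [0.4922, -0.155, 0.1654]
eef_rot: [[-0.216, -0.976, -0.014], [-0.673, 0.159, -0.722], [0.707, -0.146, -0.692]]
[ 0.577  0.648 -0.938  2.03   1.247  1.488  1.909]
xyz [-0.0253  0.0079  0.067 ] rot [  1.8   8.7 -12.4] rows>= 2.1
```

```bash
python3 -m jog '[{"rx":1.8,"ry":8.7,"rz":-12.4,"x":-0.012,"y":0.008,"z":0.03,"fingers":0.05},{"rx":1.8,"ry":8.7,"rz":-12.4,"x":-0.025,"y":0.008,"z":0.067,"fingers":0.05},{"rx":1.8,"ry":8.7,"rz":-12.4,"x":-0.025,"y":0.008,"z":0.067,"fingers":0.05},{"rx":1.8,"ry":8.7,"rz":-12.4,"x":-0.025,"y":0.008,"z":0.067,"fingers":0.05},{"rx":1.8,"ry":8.7,"rz":-12.4,"x":-0.025,"y":0.008,"z":0.067,"fingers":0.05},{"rx":1.8,"ry":8.7,"rz":-12.4,"x":-0.025,"y":0.008,"z":0.067,"fingers":0.05}]'|sed -n '2,3p'
python3 - <<'E'
from h import *
print(np.round(st()['joint_pos'],3))
a=np.deg2rad(35);R=rot([-1,0,0],[0,-np.cos(a),-np.sin(a)]);delta([.489,-.185,.087],R);delta([.489,-.244,.087],R)
for n in('side','top'):
    C=cloud(cap(n)).reshape(-1,3);q=C[(np.hypot(C[:,0]-.489,C[:,1]+.25)<.015)&(C[:,2]>.03)];print(q.mean(0),len(q))
E
```

```text
eef_pos: [0.4896, -0.1855, 0.1038]
eef_rot: [[-0.013, -1.0, 0.0], [-0.577, 0.007, -0.817], [0.817, -0.011, -0.577]]
[ 0.485  0.799 -0.804  2.062  1.433  1.553  1.941]
xyz [-0.014   0.0008  0.0092] rot [-0.   0.2 -0.8] rows>= 0.4
xyz [0.02   0.0004 0.0574] rot [-0.   0.2 -0.8] rows>= 1.5
[ 0.48899923 -0.25221645  0.06630061] 107
[ 0.48917773 -0.24745874  0.08071916] 29
```

```bash
python3 -m jog '[{"rx":0,"ry":0,"rz":-0.8,"x":-0.014,"y":0.001,"z":0.009,"fingers":0.05},{"rx":0,"ry":0,"rz":-0.8,"x":-0.002,"y":0.001,"z":0.026,"fingers":0.05},{"rx":0,"ry":0,"rz":-0.8,"x":0.009,"y":0.0005,"z":0.042,"fingers":0.05},{"rx":0,"ry":0,"rz":-0.8,"x":0.02,"y":0.0005,"z":0.0574,"fingers":0.05},{"rx":0,"ry":0,"rz":-0.8,"x":0.02,"y":0.0005,"z":0.0574,"fingers":0.05},{"rx":0,"ry":0,"rz":-0.8,"x":0.02,"y":0.0005,"z":0.0574,"fingers":0.0},{"rx":0,"ry":0,"rz":-0.8,"x":0.02,"y":0.0005,"z":0.0574,"fingers":0.0},{"rx":0,"ry":0,"rz":-0.8,"x":0.02,"y":0.0005,"z":0.0574,"fingers":0.0},{"rx":0,"ry":0,"rz":-0.8,"x":0.02,"y":0.0005,"z":0.0574,"fingers":0.0},{"rx":0,"ry":0,"rz":-0.8,"x":0.02,"y":0.0005,"z":0.0574,"fingers":0.0}]' 35
python3 -m jog '[{"rx":0,"ry":0,"rz":0,"x":0.02,"y":0,"z":-0.014,"fingers":0.0},{"rx":0,"ry":0,"rz":0,"x":0.04,"y":0,"z":-0.028,"fingers":0.0},{"rx":0,"ry":0,"rz":0,"x":0.06,"y":0,"z":-0.042,"fingers":0.0},{"rx":0,"ry":0,"rz":0,"x":0.086,"y":0,"z":-0.06,"fingers":0.0},{"rx":0,"ry":0,"rz":0,"x":0.086,"y":0,"z":-0.06,"fingers":0.0},{"rx":0,"ry":0,"rz":0,"x":0.086,"y":0,"z":-0.06,"fingers":0.0}]'|sed -n '2p;4,6p'
python3 - <<'E'
from h import *
print(np.round(st()['joint_pos'],3))
C,T,p,R=held('side');q=C[C[:,2]<p[2]+.02];print(p)
for a in np.arange(.08,.2,.012):
        k=q[(q[:,2]>=a)&(q[:,2]<a+.012)]
        if len(k): print(round(a,3),len(k),k.mean(0).round(4),np.ptp(k[:,0]).round(3))
delta([.50,-.08,.22],rot([0,1,0],[.342,0,-.94]))
E
```

```text
t: 32.98
eef_pos: [0.4881, -0.2438, 0.0848]
eef_rot: [[0.007, -1.0, -0.001], [-0.576, -0.003, -0.817], [0.817, 0.006, -0.576]]
ft_force: [0.2, 0.4, 3.2]
grip_width: 0.0087
gripper_force: 35.2
eef_pos: [0.4889, -0.2447, 0.1907]
ft_force: [0.0, 0.5, -1.9]
grip_width: 0.0085
gripper_force: 35.1
[ 0.641  0.607 -0.845  2.058  1.395  1.485  2.181]
[ 0.48890093 -0.24474706  0.19069911]
0.104 51 [ 0.487  -0.2611  0.1121] 0.03
0.116 42 [ 0.4874 -0.2557  0.1208] 0.023
0.128 16 [ 0.4868 -0.2531  0.1337] 0.007
0.14 19 [ 0.4868 -0.253   0.1454] 0.008
0.152 18 [ 0.4869 -0.2534  0.1583] 0.008
0.164 20 [ 0.4868 -0.2538  0.1705] 0.014
0.176 49 [ 0.487  -0.2557  0.1825] 0.033
0.188 89 [ 0.4857 -0.2542  0.1942] 0.036
xyz [-0.0698 -0.0118 -0.1524] rot [-28.4 -58.2  91.3] rows>= 15.6
```

```bash
python3 -m jog '[{"rx":-1.8,"ry":-3.6,"rz":5.7,"x":-0.006,"y":-0.001,"z":-0.012,"fingers":0.0},{"rx":-18,"ry":-36,"rz":57,"x":-0.045,"y":-0.008,"z":-0.1,"fingers":0.0},{"rx":-18,"ry":-36,"rz":57,"x":-0.045,"y":-0.008,"z":-0.1,"fingers":0.0},{"rx":-18,"ry":-36,"rz":57,"x":-0.045,"y":-0.008,"z":-0.1,"fingers":0.0},{"rx":-18,"ry":-36,"rz":57,"x":-0.045,"y":-0.008,"z":-0.1,"fingers":0.0},{"rx":-18,"ry":-36,"rz":57,"x":-0.045,"y":-0.008,"z":-0.1,"fingers":0.0},{"rx":-18,"ry":-36,"rz":57,"x":-0.045,"y":-0.008,"z":-0.1,"fingers":0.0},{"rx":-18,"ry":-36,"rz":57,"x":-0.045,"y":-0.008,"z":-0.1,"fingers":0.0},{"rx":-18,"ry":-36,"rz":57,"x":-0.045,"y":-0.008,"z":-0.1,"fingers":0.0},{"rx":-18,"ry":-36,"rz":57,"x":-0.045,"y":-0.008,"z":-0.1,"fingers":0.0}]'|sed -n '2,6p'
python3 - <<'E'
from h import *
print(np.round(st()['joint_pos'],3))
delta([.55,0.018,.19],rot([0,1,0],[.342,0,-.94]))
E
```

```text
eef_pos: [0.496, -0.1375, 0.2091]
eef_rot: [[-0.855, -0.518, 0.028], [-0.505, 0.817, -0.277], [0.121, -0.251, -0.96]]
ft_force: [0.1, -0.1, -1.8]
grip_width: 0.0085
gripper_force: 35.0
[ 0.929  0.431 -1.064  1.968  0.758  1.093  1.618]
xyz [-0.127   0.1039 -0.0233] rot [-10.5 -22.2  33.8] rows>= 5.8
```

```bash
python3 -m jog '[{"rx":-10.5,"ry":-22.2,"rz":33.8,"x":-0.127,"y":0.104,"z":-0.023,"fingers":0.0},{"rx":-10.5,"ry":-22.2,"rz":33.8,"x":-0.127,"y":0.104,"z":-0.023,"fingers":0.0},{"rx":-10.5,"ry":-22.2,"rz":33.8,"x":-0.127,"y":0.104,"z":-0.023,"fingers":0.0},{"rx":-10.5,"ry":-22.2,"rz":33.8,"x":-0.127,"y":0.104,"z":-0.023,"fingers":0.0},{"rx":-10.5,"ry":-22.2,"rz":33.8,"x":-0.127,"y":0.104,"z":-0.023,"fingers":0.0},{"rx":-10.5,"ry":-22.2,"rz":33.8,"x":-0.127,"y":0.104,"z":-0.023,"fingers":0.0},{"rx":-10.5,"ry":-22.2,"rz":33.8,"x":-0.127,"y":0.104,"z":-0.023,"fingers":0.0},{"rx":-10.5,"ry":-22.2,"rz":33.8,"x":-0.127,"y":0.104,"z":-0.023,"fingers":0.0},{"rx":-10.5,"ry":-22.2,"rz":33.8,"x":-0.127,"y":0.104,"z":-0.023,"fingers":0.0}]'|sed -n '2,6p'
python3 - <<'E'
from h import *
print(np.round(st()['joint_pos'],3))
delta([.572,.018,.11],rot([0,1,0],[.574,0,-.819]))
slices()
E
```

```text
eef_pos: [0.5493, 0.0182, 0.1897]
eef_rot: [[-0.941, -0.007, 0.339], [-0.009, 1.0, -0.003], [-0.339, -0.006, -0.941]]
ft_force: [0.1, 1.2, -0.7]
grip_width: 0.0083
gripper_force: 35.0
[ 0.778  0.376 -1.036  2.079  0.695  0.62   0.883]
xyz [0.0056 0.0001 0.0826] rot [ -0.1 -15.2   0.5] rows>= 2.1
tcp [0.5493 0.0182 0.1897]
side x 0.531 36 [0.5382 0.0099 0.1927] zmin/max 0.1732 0.207
side x 0.543 43 [0.5493 0.0047 0.1908] zmin/max 0.1718 0.2108
side x 0.555 17 [0.5603 0.0091 0.1837] zmin/max 0.1746 0.1979
side x 0.567 13 [0.5728 0.0156 0.1784] zmin/max 0.1722 0.1844
side x 0.579 13 [0.5841 0.0148 0.1755] zmin/max 0.1715 0.1815
side x 0.591 15 [0.5969 0.0152 0.1718] zmin/max 0.1674 0.1764
side x 0.603 19 [0.6102 0.0145 0.1673] zmin/max 0.1583 0.1735
side x 0.615 44 [0.6214 0.0088 0.1656] zmin/max 0.1479 0.1789
side x 0.627 4 [0.6297 0.0117 0.1752] zmin/max 0.1699 0.1792
```

```bash
python3 -m jog '[{"rx":0,"ry":-4,"rz":0,"x":0.001,"y":0,"z":0.02,"fingers":0.0},{"rx":0,"ry":-8,"rz":0,"x":0.003,"y":0,"z":0.04,"fingers":0.0},{"rx":0,"ry":-12,"rz":0,"x":0.0045,"y":0,"z":0.06,"fingers":0.0},{"rx":0,"ry":-15.5,"rz":0.5,"x":0.0056,"y":0,"z":0.0826,"fingers":0.0},{"rx":0,"ry":-15.5,"rz":0.5,"x":0.0056,"y":0,"z":0.0826,"fingers":0.0},{"rx":0,"ry":-15.5,"rz":0.5,"x":0.0056,"y":0,"z":0.0826,"fingers":0.0},{"rx":0,"ry":-15.5,"rz":0.5,"x":0.0056,"y":0,"z":0.0826,"fingers":0.0},{"rx":0,"ry":-15.5,"rz":0.5,"x":0.0056,"y":0,"z":0.0826,"fingers":0.0},{"rx":0,"ry":-15.5,"rz":0.5,"x":0.0056,"y":0,"z":0.0826,"fingers":0.0}]'|sed -n '2,3p'
python3 - <<'E'
from h import *
print(np.round(st()['joint_pos'],3))
delta([.5715,.018,.06],rot([0,1,0],[.574,0,-.819]))
E
```

```text
eef_pos: [0.5723, 0.0187, 0.1093]
eef_rot: [[-0.815, 0.001, 0.579], [0.0, 1.0, -0.001], [-0.579, -0.001, -0.815]]
[ 0.483  0.455 -0.691  2.259  1.927  0.344 -0.334]
xyz [ 0.0292 -0.0006  0.0397] rot [-0.1  0.4 -0. ] rows>= 1.2
```

```bash
python3 -m jog '[{"rx":0,"ry":0,"rz":0,"x":0.01,"y":-0.0006,"z":0.013,"fingers":0.0},{"rx":0,"ry":0,"rz":0,"x":0.02,"y":-0.0006,"z":0.026,"fingers":0.0},{"rx":0,"ry":0,"rz":0,"x":0.029,"y":-0.0006,"z":0.0397,"fingers":0.0},{"rx":0,"ry":0,"rz":0,"x":0.029,"y":-0.0006,"z":0.0397,"fingers":0.0},{"rx":0,"ry":0,"rz":0,"x":0.029,"y":-0.0006,"z":0.0397,"fingers":0.0}]'|sed -n '2,3p'
python3 - <<'E'
from h import *
delta([.5715,.018,.034],rot([0,1,0],[.574,0,-.819]))
slices()
E
```

```text
eef_pos: [0.5717, 0.0176, 0.0609]
eef_rot: [[-0.816, 0.002, 0.578], [0.001, 1.0, -0.002], [-0.578, -0.001, -0.816]]
xyz [0.0157 0.0004 0.0218] rot [-0.1  0.3 -0.1] rows>= 0.6
tcp [0.5717 0.0176 0.0609]
side x 0.542 27 [0.5473 0.0153 0.0199] zmin/max 0.0091 0.0294
side x 0.554 23 [0.5601 0.0097 0.0549] zmin/max 0.011 0.076
side x 0.566 46 [0.5713 0.0071 0.0553] zmin/max 0.0103 0.0798
side x 0.578 22 [0.5833 0.0139 0.0468] zmin/max 0.0091 0.0647
side x 0.59 32 [0.5972 0.0197 0.0364] zmin/max 0.0116 0.0598
side x 0.602 31 [0.6082 0.0182 0.0431] zmin/max 0.0236 0.0611
side x 0.614 28 [0.6194 0.0172 0.0427] zmin/max 0.0271 0.064
side x 0.626 14 [0.6323 0.0137 0.0562] zmin/max 0.0318 0.0629
side x 0.638 34 [0.6449 0.014  0.0526] zmin/max 0.0122 0.07
side x 0.65 25 [0.6531 0.0125 0.0527] zmin/max 0.0178 0.0724
side x 0.662 2 [0.6653 0.0226 0.0243] zmin/max 0.0241 0.0246
```

```bash
python3 -m jog '[{"rx":0,"ry":0,"rz":0,"x":0.004,"y":0.0005,"z":0.006,"fingers":0.0},{"rx":0,"ry":0,"rz":0,"x":0.009,"y":0.0005,"z":0.012,"fingers":0.0},{"rx":0,"ry":0,"rz":0,"x":0.013,"y":0.0005,"z":0.018,"fingers":0.0},{"rx":0,"ry":0,"rz":0,"x":0.0163,"y":0.0005,"z":0.0227,"fingers":0.0},{"rx":0,"ry":0,"rz":0,"x":0.0163,"y":0.0005,"z":0.0227,"fingers":0.0},{"rx":0,"ry":0,"rz":0,"x":0.0163,"y":0.0005,"z":0.0227,"fingers":0.0}]'|sed -n '2p;4,6p'
python3 -m jog '[{"rx":0,"ry":0,"rz":0,"x":0,"y":0,"z":0,"fingers":0.02},{"rx":0,"ry":0,"rz":0,"x":0,"y":0,"z":0,"fingers":0.03},{"rx":0,"ry":0,"rz":0,"x":0,"y":0,"z":0,"fingers":0.03},{"rx":0,"ry":0,"rz":0,"x":0,"y":0,"z":0,"fingers":0.03},{"rx":0,"ry":0,"rz":0,"x":0,"y":0,"z":-0.02,"fingers":0.03},{"rx":0,"ry":0,"rz":0,"x":0,"y":0,"z":-0.05,"fingers":0.03},{"rx":0,"ry":0,"rz":0,"x":0,"y":0,"z":-0.09,"fingers":0.03},{"rx":0,"ry":0,"rz":0,"x":0,"y":0,"z":-0.13,"fingers":0.03},{"rx":0,"ry":0,"rz":0,"x":0,"y":0,"z":-0.15,"fingers":0.03}]'|sed -n '2p;4,6p'
python3 - <<'E'
from h import *
print(np.round(st()['joint_pos'],3))
C0=cloud(cap('side')).reshape(-1,3)
for y in(.018,-.028):
  C=C0[(np.abs(C0[:,1]-y)<.02)]
  for a in np.arange(.55,.67,.012):
    k=C[(C[:,0]>=a)&(C[:,0]<a+.012)&(C[:,2]<.06)&(C[:,2]>.024)]
    if len(k): print(round(a,3),len(k),k.mean(0).round(4),k[:,2].max().round(4))
a=np.deg2rad(35);R=rot([-1,0,0],[0,-np.cos(a),-np.sin(a)]);delta([.59,-.12,.23],R)
E
```

```text
eef_pos: [0.5716, 0.0181, 0.0333]
ft_force: [0.2, 0.2, -1.2]
grip_width: 0.0087
gripper_force: 35.2
eef_pos: [0.4881, 0.0179, 0.1494]
ft_force: [-0.8, -0.7, -0.8]
grip_width: 0.0302
gripper_force: 0.0
[ 0.556  0.209 -0.752  2.422  1.807  0.232 -0.311]
0.55 9 [0.5543 0.0148 0.0288] 0.0325
0.562 14 [0.5679 0.0164 0.0296] 0.0334
0.574 11 [0.5799 0.0159 0.0308] 0.0348
0.586 16 [0.5933 0.016  0.0298] 0.0333
0.598 15 [0.6044 0.017  0.0314] 0.0335
0.61 22 [0.6163 0.017  0.0324] 0.0347
0.622 12 [0.6267 0.0162 0.0319] 0.0349
0.634 20 [0.6411 0.0127 0.0317] 0.0392
0.646 20 [0.6498 0.0102 0.0376] 0.0445
0.55 14 [ 0.5552 -0.0283  0.0286] 0.0337
0.562 12 [ 0.5678 -0.0309  0.0295] 0.0337
0.574 15 [ 0.5806 -0.0299  0.0296] 0.0344
0.586 16 [ 0.5926 -0.0288  0.0306] 0.0346
0.598 21 [ 0.6047 -0.0293  0.0312] 0.0342
0.61 15 [ 0.6154 -0.0258  0.0317] 0.035
0.622 3 [ 0.6308 -0.0263  0.0313] 0.0328
0.634 22 [ 0.6411 -0.0337  0.0318] 0.0408
0.646 25 [ 0.6496 -0.0388  0.0359] 0.0457
0.658 3 [ 0.6617 -0.0276  0.0244] 0.0247
xyz [-0.128  -0.1377 -0.0011] rot [ 16.4  69.4 -96.9] rows>= 16.8
```

```bash
python3 -m jog '[{"rx":9.5,"ry":40,"rz":-56,"x":-0.08,"y":-0.12,"z":-0.03,"fingers":0.05},{"rx":9.5,"ry":40,"rz":-56,"x":-0.08,"y":-0.12,"z":-0.03,"fingers":0.05},{"rx":9.5,"ry":40,"rz":-56,"x":-0.08,"y":-0.12,"z":-0.03,"fingers":0.05},{"rx":9.5,"ry":40,"rz":-56,"x":-0.08,"y":-0.12,"z":-0.03,"fingers":0.05},{"rx":9.5,"ry":40,"rz":-56,"x":-0.08,"y":-0.12,"z":-0.03,"fingers":0.05},{"rx":9.5,"ry":40,"rz":-56,"x":-0.08,"y":-0.12,"z":-0.03,"fingers":0.05},{"rx":9.5,"ry":40,"rz":-56,"x":-0.08,"y":-0.12,"z":-0.03,"fingers":0.05},{"rx":9.5,"ry":40,"rz":-56,"x":-0.08,"y":-0.12,"z":-0.03,"fingers":0.05},{"rx":9.5,"ry":40,"rz":-56,"x":-0.08,"y":-0.12,"z":-0.03,"fingers":0.05},{"rx":9.5,"ry":40,"rz":-56,"x":-0.08,"y":-0.12,"z":-0.03,"fingers":0.05}]'|sed -n '2,3p'
python3 - <<'E'
from h import *
print(np.round(st()['joint_pos'],3))
a=np.deg2rad(35);R=rot([-1,0,0],[0,-np.cos(a),-np.sin(a)]);delta([.606,-.17,.2],R)
E
```

```text
eef_pos: [0.5369, -0.1048, 0.2208]
eef_rot: [[-0.891, -0.289, 0.349], [-0.369, 0.91, -0.188], [-0.263, -0.296, -0.918]]
[ 0.907  0.264 -0.964  2.086  0.71   0.649  1.398]
xyz [-0.032  -0.0731  0.0555] rot [ 10.3  49.9 -75.4] rows>= 12.7
```

```bash
python3 -m jog '[{"rx":8,"ry":39,"rz":-59,"x":-0.03,"y":-0.073,"z":0.055,"fingers":0.05},{"rx":8,"ry":39,"rz":-59,"x":-0.03,"y":-0.073,"z":0.055,"fingers":0.05},{"rx":8,"ry":39,"rz":-59,"x":-0.03,"y":-0.073,"z":0.055,"fingers":0.05},{"rx":8,"ry":39,"rz":-59,"x":-0.03,"y":-0.073,"z":0.055,"fingers":0.05},{"rx":8,"ry":39,"rz":-59,"x":-0.03,"y":-0.073,"z":0.055,"fingers":0.05},{"rx":8,"ry":39,"rz":-59,"x":-0.03,"y":-0.073,"z":0.055,"fingers":0.05},{"rx":8,"ry":39,"rz":-59,"x":-0.03,"y":-0.073,"z":0.055,"fingers":0.05},{"rx":8,"ry":39,"rz":-59,"x":-0.03,"y":-0.073,"z":0.055,"fingers":0.05},{"rx":8,"ry":39,"rz":-59,"x":-0.03,"y":-0.073,"z":0.055,"fingers":0.05},{"rx":8,"ry":39,"rz":-59,"x":-0.03,"y":-0.073,"z":0.055,"fingers":0.05}]'|sed -n '2,3p'
python3 - <<'E'
from h import *
print(np.round(st()['joint_pos'],3))
a=np.deg2rad(35);R=rot([-1,0,0],[0,-np.cos(a),-np.sin(a)]);delta([.607,-.195,.12],R)
E
```

```text
eef_pos: [0.6042, -0.1676, 0.1986]
eef_rot: [[-0.28, -0.96, -0.01], [-0.689, 0.208, -0.694], [0.669, -0.188, -0.72]]
[ 0.448  0.666 -0.76   1.744  1.189  1.45   2.078]
xyz [-0.0345  0.0064  0.0755] rot [  2.1  10.9 -16.1] rows>= 2.7
```

```bash
python3 -m jog '[{"rx":2.1,"ry":10.9,"rz":-16,"x":0,"y":0.005,"z":0.01,"fingers":0.05},{"rx":2.1,"ry":10.9,"rz":-16,"x":-0.012,"y":0.006,"z":0.03,"fingers":0.05},{"rx":2.1,"ry":10.9,"rz":-16,"x":-0.034,"y":0.006,"z":0.075,"fingers":0.05},{"rx":2.1,"ry":10.9,"rz":-16,"x":-0.034,"y":0.006,"z":0.075,"fingers":0.05},{"rx":2.1,"ry":10.9,"rz":-16,"x":-0.034,"y":0.006,"z":0.075,"fingers":0.05},{"rx":2.1,"ry":10.9,"rz":-16,"x":-0.034,"y":0.006,"z":0.075,"fingers":0.05},{"rx":2.1,"ry":10.9,"rz":-16,"x":-0.034,"y":0.006,"z":0.075,"fingers":0.05}]'|sed -n '2,3p'
python3 - <<'E'
from h import *
print(np.round(st()['joint_pos'],3))
a=np.deg2rad(35);R=rot([-1,0,0],[0,-np.cos(a),-np.sin(a)]);delta([.607,-.205,.087],R);delta([.607,-.264,.087],R)
for n in('side','top'):
    C=cloud(cap(n)).reshape(-1,3);q=C[(np.hypot(C[:,0]-.607,C[:,1]+.27)<.015)&(C[:,2]>.03)];print(q.mean(0),len(q))
E
```

```text
eef_pos: [0.6079, -0.1949, 0.123]
eef_rot: [[-0.012, -1.0, -0.0], [-0.577, 0.007, -0.817], [0.817, -0.01, -0.577]]
[ 0.357  0.825 -0.649  1.772  1.397  1.506  2.161]
xyz [-0.0235  0.0012  0.029 ] rot [ 0.   0.2 -0.7] rows>= 0.9
xyz [0.0105 0.0008 0.0772] rot [ 0.   0.2 -0.7] rows>= 1.9
[ 0.60574115 -0.27184853  0.08702357] 46
[ 0.60652406 -0.26771921  0.07413939] 40
```

```bash
python3 -m jog '[{"rx":0,"ry":0,"rz":-0.7,"x":-0.024,"y":0.001,"z":0.029,"fingers":0.05},{"rx":0,"ry":0,"rz":-0.7,"x":-0.013,"y":0.001,"z":0.045,"fingers":0.05},{"rx":0,"ry":0,"rz":-0.7,"x":-0.001,"y":0.001,"z":0.061,"fingers":0.05},{"rx":0,"ry":0,"rz":-0.7,"x":0.0105,"y":0.001,"z":0.077,"fingers":0.05},{"rx":0,"ry":0,"rz":-0.7,"x":0.0105,"y":0.001,"z":0.077,"fingers":0.05},{"rx":0,"ry":0,"rz":-0.7,"x":0.0105,"y":0.001,"z":0.077,"fingers":0.0},{"rx":0,"ry":0,"rz":-0.7,"x":0.0105,"y":0.001,"z":0.077,"fingers":0.0},{"rx":0,"ry":0,"rz":-0.7,"x":0.0105,"y":0.001,"z":0.077,"fingers":0.0},{"rx":0,"ry":0,"rz":-0.7,"x":0.0105,"y":0.001,"z":0.077,"fingers":0.0},{"rx":0,"ry":0,"rz":-0.7,"x":0.0105,"y":0.001,"z":0.077,"fingers":0.0}]' 35
python3 -m jog '[{"rx":0,"ry":0,"rz":0,"x":0.02,"y":0,"z":-0.014,"fingers":0.0},{"rx":0,"ry":0,"rz":0,"x":0.04,"y":0,"z":-0.028,"fingers":0.0},{"rx":0,"ry":0,"rz":0,"x":0.06,"y":0,"z":-0.042,"fingers":0.0},{"rx":0,"ry":0,"rz":0,"x":0.086,"y":0,"z":-0.06,"fingers":0.0},{"rx":0,"ry":0,"rz":0,"x":0.086,"y":0,"z":-0.06,"fingers":0.0},{"rx":0,"ry":0,"rz":0,"x":0.086,"y":0,"z":-0.06,"fingers":0.0}]'|sed -n '2p;4,6p'
python3 - <<'E'
from h import *
print(np.round(st()['joint_pos'],3))
C,T,p,R=held('side');q=C[C[:,2]<p[2]+.02];print(p)
for a in np.arange(.08,.2,.012):
        k=q[(q[:,2]>=a)&(q[:,2]<a+.012)]
        if len(k): print(round(a,3),len(k),k.mean(0).round(4),np.ptp(k[:,0]).round(3))
delta([.53,-.09,.22],rot([0,1,0],[.342,0,-.94]))
E
```

```text
t: 40.87
eef_pos: [0.6064, -0.2635, 0.0852]
eef_rot: [[0.005, -1.0, -0.0], [-0.576, -0.003, -0.818], [0.818, 0.004, -0.576]]
ft_force: [0.6, 1.4, 3.8]
grip_width: 0.0085
gripper_force: 34.9
eef_pos: [0.607, -0.2643, 0.1913]
ft_force: [-0.3, 0.3, -1.1]
grip_width: 0.0084
gripper_force: 34.7
[ 0.474  0.706 -0.65   1.767  1.393  1.451  2.338]
[ 0.6070378  -0.26431691  0.19126843]
0.104 50 [ 0.6037 -0.2818  0.1123] 0.03
0.116 43 [ 0.6048 -0.2765  0.1209] 0.026
0.128 19 [ 0.6061 -0.273   0.1342] 0.009
0.14 17 [ 0.6058 -0.2743  0.1464] 0.009
0.152 18 [ 0.6054 -0.2733  0.1575] 0.008
0.164 21 [ 0.6045 -0.2741  0.1703] 0.013
0.176 48 [ 0.6036 -0.2749  0.1825] 0.033
0.188 91 [ 0.6035 -0.2739  0.1943] 0.037
xyz [-0.0761  0.0763 -0.1599] rot [-28.4 -58.1  91.2] rows>= 15.6
```

```bash
python3 -m jog '[{"rx":-1.8,"ry":-3.6,"rz":5.7,"x":-0.006,"y":0.01,"z":-0.02,"fingers":0.0},{"rx":-18,"ry":-36,"rz":57,"x":-0.05,"y":0.05,"z":-0.1,"fingers":0.0},{"rx":-18,"ry":-36,"rz":57,"x":-0.05,"y":0.05,"z":-0.1,"fingers":0.0},{"rx":-18,"ry":-36,"rz":57,"x":-0.05,"y":0.05,"z":-0.1,"fingers":0.0},{"rx":-18,"ry":-36,"rz":57,"x":-0.05,"y":0.05,"z":-0.1,"fingers":0.0},{"rx":-18,"ry":-36,"rz":57,"x":-0.05,"y":0.05,"z":-0.1,"fingers":0.0},{"rx":-18,"ry":-36,"rz":57,"x":-0.05,"y":0.05,"z":-0.1,"fingers":0.0},{"rx":-18,"ry":-36,"rz":57,"x":-0.05,"y":0.05,"z":-0.1,"fingers":0.0},{"rx":-18,"ry":-36,"rz":57,"x":-0.05,"y":0.05,"z":-0.1,"fingers":0.0},{"rx":-18,"ry":-36,"rz":57,"x":-0.05,"y":0.05,"z":-0.1,"fingers":0.0}]'|sed -n '2,6p'
python3 - <<'E'
from h import *
print(np.round(st()['joint_pos'],3))
delta([.55,-0.074,.19],rot([0,1,0],[.342,0,-.94]))
E
```

```text
eef_pos: [0.5561, -0.1545, 0.2056]
eef_rot: [[-0.855, -0.517, 0.03], [-0.504, 0.818, -0.278], [0.119, -0.253, -0.96]]
ft_force: [1.1, -0.2, -1.1]
grip_width: 0.0088
gripper_force: 34.7
[ 0.749  0.484 -0.858  1.83   0.74   1.093  1.684]
xyz [-0.0372  0.0729 -0.0075] rot [-10.6 -22.1  33.7] rows>= 5.8
```

```bash
python3 -m jog '[{"rx":-10.6,"ry":-22.1,"rz":33.7,"x":-0.037,"y":0.073,"z":-0.0075,"fingers":0.0},{"rx":-10.6,"ry":-22.1,"rz":33.7,"x":-0.037,"y":0.073,"z":-0.0075,"fingers":0.0},{"rx":-10.6,"ry":-22.1,"rz":33.7,"x":-0.037,"y":0.073,"z":-0.0075,"fingers":0.0},{"rx":-10.6,"ry":-22.1,"rz":33.7,"x":-0.037,"y":0.073,"z":-0.0075,"fingers":0.0},{"rx":-10.6,"ry":-22.1,"rz":33.7,"x":-0.037,"y":0.073,"z":-0.0075,"fingers":0.0},{"rx":-10.6,"ry":-22.1,"rz":33.7,"x":-0.037,"y":0.073,"z":-0.0075,"fingers":0.0},{"rx":-10.6,"ry":-22.1,"rz":33.7,"x":-0.037,"y":0.073,"z":-0.0075,"fingers":0.0},{"rx":-10.6,"ry":-22.1,"rz":33.7,"x":-0.037,"y":0.073,"z":-0.0075,"fingers":0.0},{"rx":-10.6,"ry":-22.1,"rz":33.7,"x":-0.037,"y":0.073,"z":-0.0075,"fingers":0.0}]'|sed -n '2,6p'
python3 - <<'E'
from h import *
print(np.round(st()['joint_pos'],3))
delta([.5715,-.074,.11],rot([0,1,0],[.574,0,-.819]))
slices()
E
```

```text
eef_pos: [0.5496, -0.0736, 0.1903]
eef_rot: [[-0.941, -0.009, 0.338], [-0.01, 1.0, -0.002], [-0.338, -0.005, -0.941]]
ft_force: [0.5, 0.5, -1.1]
grip_width: 0.0086
gripper_force: 34.7
[ 0.887  0.344 -0.918  2.067  0.5    0.56   1.239]
xyz [ 0.0065 -0.0002  0.083 ] rot [ -0.  -15.2   0.6] rows>= 2.1
tcp [ 0.5496 -0.0736  0.1903]
side x 0.532 40 [ 0.5382 -0.082   0.1928] zmin/max 0.1741 0.2084
side x 0.544 48 [ 0.5491 -0.0878  0.1918] zmin/max 0.1726 0.2093
side x 0.556 20 [ 0.5601 -0.0817  0.1848] zmin/max 0.1753 0.2005
side x 0.568 14 [ 0.5732 -0.0759  0.1785] zmin/max 0.1719 0.1829
side x 0.58 16 [ 0.5851 -0.0774  0.1756] zmin/max 0.1705 0.1801
side x 0.592 15 [ 0.5981 -0.0752  0.1713] zmin/max 0.1674 0.1762
side x 0.604 19 [ 0.6105 -0.0768  0.1675] zmin/max 0.1595 0.1731
side x 0.616 51 [ 0.6219 -0.0821  0.1658] zmin/max 0.1497 0.1792
side x 0.628 7 [ 0.6304 -0.0807  0.1747] zmin/max 0.1685 0.18
```

```bash
python3 -m jog '[{"rx":0,"ry":-3,"rz":0,"x":0.001,"y":0,"z":0.02,"fingers":0.0},{"rx":0,"ry":-6,"rz":0,"x":0.003,"y":0,"z":0.04,"fingers":0.0},{"rx":0,"ry":-9,"rz":0,"x":0.0045,"y":0,"z":0.06,"fingers":0.0},{"rx":0,"ry":-12,"rz":0.5,"x":0.0065,"y":0,"z":0.083,"fingers":0.0},{"rx":0,"ry":-15.5,"rz":0.5,"x":0.0065,"y":0,"z":0.083,"fingers":0.0},{"rx":0,"ry":-15.5,"rz":0.5,"x":0.0065,"y":0,"z":0.083,"fingers":0.0},{"rx":0,"ry":-15.5,"rz":0.5,"x":0.0065,"y":0,"z":0.083,"fingers":0.0},{"rx":0,"ry":-15.5,"rz":0.5,"x":0.0065,"y":0,"z":0.083,"fingers":0.0},{"rx":0,"ry":-15.5,"rz":0.5,"x":0.0065,"y":0,"z":0.083,"fingers":0.0},{"rx":0,"ry":-15.5,"rz":0.5,"x":0.0065,"y":0,"z":0.083,"fingers":0.0}]'|sed -n '2,3p'
python3 - <<'E'
from h import *
print(np.round(st()['joint_pos'],3))
delta([.5715,-.074,.06],rot([0,1,0],[.574,0,-.819]))
E
```

```text
eef_pos: [0.5726, -0.0728, 0.1102]
eef_rot: [[-0.814, -0.002, 0.581], [-0.001, 1.0, 0.001], [-0.581, -0.0, -0.814]]
[ 0.793  0.497 -0.796  2.243  1.968  0.266 -0.154]
xyz [ 0.03   -0.0012  0.0402] rot [0.  0.5 0.1] rows>= 1.2
```

```bash
python3 -m jog '[{"rx":0,"ry":0.3,"rz":0,"x":0.01,"y":-0.0012,"z":0.013,"fingers":0.0},{"rx":0,"ry":0.3,"rz":0,"x":0.02,"y":-0.0012,"z":0.026,"fingers":0.0},{"rx":0,"ry":0.3,"rz":0,"x":0.03,"y":-0.0012,"z":0.04,"fingers":0.0},{"rx":0,"ry":0.3,"rz":0,"x":0.03,"y":-0.0012,"z":0.04,"fingers":0.0},{"rx":0,"ry":0.3,"rz":0,"x":0.03,"y":-0.0012,"z":0.04,"fingers":0.0}]'|sed -n '2,3p'
python3 - <<'E'
from h import *
delta([.5715,-.074,.034],rot([0,1,0],[.574,0,-.819]))
slices()
E
```

```text
eef_pos: [0.5706, -0.0745, 0.0598]
eef_rot: [[-0.819, 0.0, 0.574], [0.001, 1.0, 0.001], [-0.574, 0.001, -0.819]]
xyz [0.0141 0.0005 0.0216] rot [ 0.1  0.  -0.1] rows>= 0.6
tcp [ 0.5706 -0.0745  0.0598]
side x 0.541 35 [ 0.546  -0.0747  0.0186] zmin/max 0.0081 0.031
side x 0.553 47 [ 0.5601 -0.0833  0.048 ] zmin/max 0.0098 0.0799
side x 0.565 58 [ 0.5708 -0.0828  0.0438] zmin/max 0.0083 0.0791
side x 0.577 46 [ 0.5821 -0.0778  0.0341] zmin/max 0.0093 0.0689
side x 0.589 46 [ 0.5954 -0.073   0.0284] zmin/max 0.009 0.0588
side x 0.601 20 [ 0.6053 -0.0722  0.0474] zmin/max 0.0254 0.0606
side x 0.613 8 [ 0.6212 -0.0722  0.0496] zmin/max 0.0304 0.0593
side x 0.625 25 [ 0.6323 -0.0777  0.037 ] zmin/max 0.0091 0.059
side x 0.637 56 [ 0.6436 -0.0756  0.0408] zmin/max 0.0107 0.0707
side x 0.649 43 [ 0.6541 -0.0748  0.0382] zmin/max 0.0102 0.07
side x 0.661 10 [ 0.6625 -0.074   0.0218] zmin/max 0.0181 0.0235
```

```bash
python3 -m jog '[{"rx":0,"ry":0,"rz":0,"x":0.004,"y":0.0005,"z":0.006,"fingers":0.0},{"rx":0,"ry":0,"rz":0,"x":0.008,"y":0.0005,"z":0.012,"fingers":0.0},{"rx":0,"ry":0,"rz":0,"x":0.012,"y":0.0005,"z":0.018,"fingers":0.0},{"rx":0,"ry":0,"rz":0,"x":0.0147,"y":0.0005,"z":0.0225,"fingers":0.0},{"rx":0,"ry":0,"rz":0,"x":0.0147,"y":0.0005,"z":0.0225,"fingers":0.0},{"rx":0,"ry":0,"rz":0,"x":0.0147,"y":0.0005,"z":0.0225,"fingers":0.0}]'|sed -n '2p;4,6p'
python3 -m jog '[{"rx":0,"ry":0,"rz":0,"x":0,"y":0,"z":0,"fingers":0.02},{"rx":0,"ry":0,"rz":0,"x":0,"y":0,"z":0,"fingers":0.03},{"rx":0,"ry":0,"rz":0,"x":0,"y":0,"z":0,"fingers":0.03},{"rx":0,"ry":0,"rz":0,"x":0,"y":0,"z":0,"fingers":0.03},{"rx":0,"ry":0,"rz":0,"x":0,"y":0,"z":-0.02,"fingers":0.03},{"rx":0,"ry":0,"rz":0,"x":0,"y":0,"z":-0.05,"fingers":0.03},{"rx":0,"ry":0,"rz":0,"x":0,"y":0,"z":-0.09,"fingers":0.03},{"rx":0,"ry":0,"rz":0,"x":0,"y":0,"z":-0.13,"fingers":0.03},{"rx":0,"ry":0,"rz":0,"x":0,"y":0,"z":-0.15,"fingers":0.03}]'|sed -n '1,2p;4,6p'
python3 - <<'E'
from h import *
print(np.round(st()['joint_pos'],3))
C0=cloud(cap('side')).reshape(-1,3)
for y in(-.074,):
  C=C0[(np.abs(C0[:,1]-y)<.02)]
  for a in np.arange(.55,.67,.012):
    k=C[(C[:,0]>=a)&(C[:,0]<a+.012)&(C[:,2]<.06)&(C[:,2]>.024)]
    if len(k): print(round(a,3),len(k),k.mean(0).round(4),k[:,2].max().round(4))
c=cap('top');cv2.imwrite('pics/d.png',cv2.resize(c['color'][110:240,40:330,::-1],None,fx=2.7,fy=2.7,interpolation=cv2.INTER_CUBIC))
im=c['color'].astype(int)
m=np.zeros((384,512),'uint8');m[140:215,45:160]=(im[140:215,45:160].min(2)>150)
n,l,s,ce=cv2.connectedComponentsWithStats(m);i=1+s[1:,4].argmax()
k=np.argwhere(l==i)[:,::-1];h=cv2.convexHull(k.astype('float32'))[:,0];q=np.array([onz(c,u,v,.008)[:2] for u,v in h],'float32');print('plate',s[i],cv2.minAreaRect(q))
x,y,w,hh=s[i,:4];m=np.zeros((384,512),'uint8');m[y+4:y+hh-4,x+25:x+w-25]=(im[y+4:y+hh-4,x+25:x+w-25].sum(2)<150)
k=np.argwhere(m)[:,::-1];q=np.array([onz(c,u,v,.046)[:2] for u,v in k],'float32');print('grip',len(q),q.mean(0),cv2.minAreaRect(q))
delta([.55,.1,.2],rot([1,0,0],[0,0,-1]))
E
```

```text
eef_pos: [0.5713, -0.0747, 0.0332]
ft_force: [-0.2, 1.0, -1.4]
grip_width: 0.0087
gripper_force: 34.9
t: 45.6
eef_pos: [0.4941, -0.0752, 0.1444]
ft_force: [-0.3, -0.3, 1.8]
grip_width: 0.0301
gripper_force: 0.0
[ 1.077  0.336 -1.032  2.388  1.81   0.202 -0.02 ]
0.55 12 [ 0.5564 -0.0766  0.0285] 0.0319
0.562 15 [ 0.5688 -0.0767  0.0298] 0.0341
0.574 13 [ 0.58   -0.0766  0.0304] 0.0337
0.586 15 [ 0.5932 -0.0756  0.0303] 0.0339
0.598 9 [ 0.603  -0.0675  0.0317] 0.0341
0.61 1 [ 0.6127 -0.0581  0.0309] 0.0309
0.622 5 [ 0.6305 -0.0729  0.0312] 0.0338
0.634 23 [ 0.6409 -0.0793  0.0313] 0.0404
0.646 28 [ 0.6501 -0.0837  0.0368] 0.0451
0.658 2 [ 0.6616 -0.0698  0.0244] 0.0246
plate [  70  171   90   36 2870] ((0.5354047417640686, 0.2622417211532593), (0.09864096343517303, 0.24836383759975433), 0.35815882682800293)
grip 102 [0.5327725  0.25449684] ((0.5327679514884949, 0.2545728385448456), (0.06852013617753983, 0.00816903356462717), 89.97838592529297)
xyz [-0.077   0.1776 -0.0142] rot [27.3 27.7 86.6] rows>= 13.3
```

View pics/d.png

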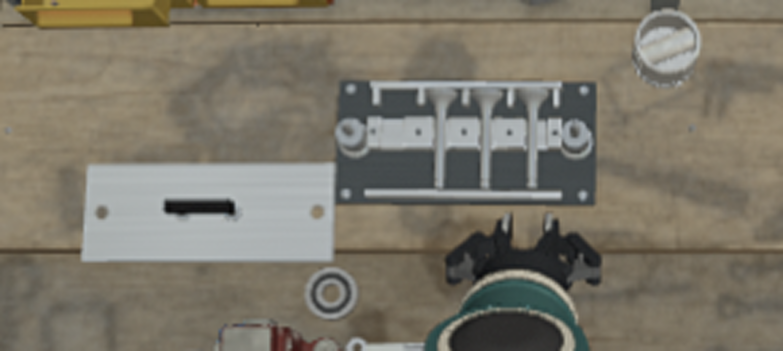

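All three valves lie level in places 0–2 (crop x ≈ 532, 487, 440). The plate has been knocked aside to about (0.534, 0.258), still flat and square, with holes at crop (101,212) and (317,212). Next I fetch it.

```bash
python3 -m jog '[{"rx":0,"ry":0,"rz":0,"x":0,"y":0,"z":-0.04,"fingers":0.05},{"rx":19,"ry":19.5,"rz":61,"x":-0.035,"y":0.09,"z":-0.06,"fingers":0.05},{"rx":19,"ry":19.5,"rz":61,"x":-0.035,"y":0.09,"z":-0.06,"fingers":0.05},{"rx":19,"ry":19.5,"rz":61,"x":-0.035,"y":0.09,"z":-0.06,"fingers":0.05},{"rx":19,"ry":19.5,"rz":61,"x":-0.035,"y":0.09,"z":-0.06,"fingers":0.05},{"rx":19,"ry":19.5,"rz":61,"x":-0.035,"y":0.09,"z":-0.06,"fingers":0.05},{"rx":19,"ry":19.5,"rz":61,"x":-0.035,"y":0.09,"z":-0.06,"fingers":0.05},{"rx":19,"ry":19.5,"rz":61,"x":-0.035,"y":0.09,"z":-0.06,"fingers":0.05},{"rx":19,"ry":19.5,"rz":61,"x":-0.035,"y":0.09,"z":-0.06,"fingers":0.05},{"rx":19,"ry":19.5,"rz":61,"x":-0.035,"y":0.09,"z":-0.06,"fingers":0.05}]'|sed -n '2,3p'
cat >> h.py <<'E'
def holes(c,z,guess,win=7):
    # dark (or brown) spots in the pale plate near guessed pixels -> centres on plane z
    g=c['color'].astype(int).min(2);r=[]
    for u,v in guess:
        u,v=int(u),int(v);w=g[v-win:v+win+1,u-win:u+win+1];b=np.percentile(w,90);wt=np.clip(b-25-w,0,None);yy,xx=np.mgrid[-win:win+1,-win:win+1]
        p=onz(c,u+(wt*xx).sum()/wt.sum(),v+(wt*yy).sum()/wt.sum(),z);r.append(p);print('hole',p.round(4),u+(wt*xx).sum()/wt.sum(),v+(wt*yy).sum()/wt.sum())
    d=r[0]-r[1];print('mid',((r[0]+r[1])/2).round(4),'dist',np.linalg.norm(d).round(4),'yaw',np.degrees(np.arctan2(-d[0],d[1])).round(2))
    return r
E
python3 - <<'E'
from h import *
print(np.round(st()['joint_pos'],3))
c=cap('top');holes(c,.006,[(77.4,188.5),(157.4,188.5)])
delta([.534,.256,.15],rot([1,0,0],[0,0,-1]))
E
```

```text
eef_pos: [0.49, 0.0143, 0.2118]
eef_rot: [[-0.605, 0.748, 0.271], [0.748, 0.651, -0.129], [-0.273, 0.125, -0.954]]
[ 0.843  0.257 -1.15   2.133  0.647  0.766 -0.013]
hole [0.5367 0.3799 0.006 ] 73.54026632847179 187.80342422320862
hole [0.5348 0.1478 0.006 ] 156.1301643713905 188.4829705316156
mid [0.5358 0.2639 0.006 ] dist 0.2322 yaw -0.47
xyz [0.1737 0.1804 0.04  ] rot [12.4 12.5 39.1] rows>= 6.1
```

```bash
python3 -m jog '[{"rx":12.4,"ry":12.5,"rz":39,"x":0.17,"y":0.18,"z":0,"fingers":0.05},{"rx":12.4,"ry":12.5,"rz":39,"x":0.17,"y":0.18,"z":0,"fingers":0.05},{"rx":12.4,"ry":12.5,"rz":39,"x":0.17,"y":0.18,"z":0,"fingers":0.05},{"rx":12.4,"ry":12.5,"rz":39,"x":0.17,"y":0.18,"z":0,"fingers":0.05},{"rx":12.4,"ry":12.5,"rz":39,"x":0.17,"y":0.18,"z":0,"fingers":0.05},{"rx":12.4,"ry":12.5,"rz":39,"x":0.174,"y":0.18,"z":0.04,"fingers":0.05},{"rx":12.4,"ry":12.5,"rz":39,"x":0.174,"y":0.18,"z":0.04,"fingers":0.05},{"rx":12.4,"ry":12.5,"rz":39,"x":0.174,"y":0.18,"z":0.04,"fingers":0.05},{"rx":12.4,"ry":12.5,"rz":39,"x":0.174,"y":0.18,"z":0.04,"fingers":0.05},{"rx":12.4,"ry":12.5,"rz":39,"x":0.174,"y":0.18,"z":0.04,"fingers":0.05}]'|sed -n '2,3p'
python3 - <<'E'
from h import *
print(np.round(st()['joint_pos'],3))
c=cap('top','e.png');holes(c,.006,[(77.4,188.5),(157.4,188.5)],4)
delta([.534,.256,.046],rot([1,0,0],[0,0,-1]))
E
```

```text
eef_pos: [0.5288, 0.2562, 0.1483]
eef_rot: [[-0.02, 1.0, 0.005], [1.0, 0.02, -0.006], [-0.006, 0.005, -1.0]]
[ 0.159  0.643 -0.909  1.777  0.597  1.022 -0.961]
hole [nan nan nan] nan nan
hole [0.5307 0.1495 0.006 ] 155.44440700808624 189.94609164420484
mid [nan nan nan] dist nan yaw nan
xyz [0.0008 0.0045 0.1029] rot [0.3 0.3 1.1] rows>= 2.5h.py:54: RuntimeWarning: invalid value encountered in scalar divide
  p=onz(c,u+(wt*xx).sum()/wt.sum(),v+(wt*yy).sum()/wt.sum(),z);r.append(p);print('hole',p.round(4),u+(wt*xx).sum()/wt.sum(),v+(wt*yy).sum()/wt.sum())
```

```bash
python3 -m jog '[{"rx":0.3,"ry":0.3,"rz":1.1,"x":0.002,"y":0.0045,"z":0.04,"fingers":0.05},{"rx":0.3,"ry":0.3,"rz":1.1,"x":0.002,"y":0.0045,"z":0.08,"fingers":0.05},{"rx":0.3,"ry":0.3,"rz":1.1,"x":0.002,"y":0.0045,"z":0.1,"fingers":0.05},{"rx":0.3,"ry":0.3,"rz":1.1,"x":0.002,"y":0.0045,"z":0.104,"fingers":0.05},{"rx":0.3,"ry":0.3,"rz":1.1,"x":0.002,"y":0.0045,"z":0.104,"fingers":0.0},{"rx":0.3,"ry":0.3,"rz":1.1,"x":0.002,"y":0.0045,"z":0.104,"fingers":0.0},{"rx":0.3,"ry":0.3,"rz":1.1,"x":0.002,"y":0.0045,"z":0.104,"fingers":0.0},{"rx":0.3,"ry":0.3,"rz":1.1,"x":0.002,"y":0.0045,"z":0.104,"fingers":0.0},{"rx":0.3,"ry":0.3,"rz":1.1,"x":0.002,"y":0.0045,"z":0.104,"fingers":0.0}]' 70
python3 -m jog '[{"rx":0,"ry":0,"rz":0,"x":0,"y":0,"z":-0.015,"fingers":0.0},{"rx":0,"ry":0,"rz":0,"x":0,"y":0,"z":-0.04,"fingers":0.0},{"rx":0,"ry":0,"rz":0,"x":0,"y":0,"z":-0.07,"fingers":0.0},{"rx":0,"ry":0,"rz":0,"x":0,"y":0,"z":-0.1,"fingers":0.0},{"rx":0,"ry":0,"rz":0,"x":0,"y":0,"z":-0.125,"fingers":0.0},{"rx":0,"ry":0,"rz":0,"x":0,"y":0,"z":-0.125,"fingers":0.0},{"rx":0,"ry":0,"rz":0,"x":0,"y":0,"z":-0.125,"fingers":0.0}]'|sed -n '2p;3,6p'
python3 - <<'E'
from h import *
delta([.607,-.005,.17],rot([1,0,0],[0,0,-1]))
E
```

```text
t: 48.22
eef_pos: [0.5348, 0.2584, 0.0472]
eef_rot: [[0.002, 1.0, 0.002], [1.0, -0.002, 0.001], [0.001, 0.002, -1.0]]
ft_force: [-1.7, -2.2, 12.1]
grip_width: 0.0124
gripper_force: 69.5
eef_pos: [0.5343, 0.258, 0.172]
eef_rot: [[0.002, 1.0, 0.001], [1.0, -0.002, 0.001], [0.001, 0.001, -1.0]]
ft_force: [-0.5, -0.3, -6.1]
grip_width: 0.0123
gripper_force: 69.6
xyz [-0.2629  0.0732  0.0018] rot [ 0.1 -0.1 -0.1] rows>= 6.5
```

```bash
python3 -m jog '[{"rx":0,"ry":0,"rz":0,"x":-0.03,"y":0.01,"z":0,"fingers":0.0},{"rx":0,"ry":0,"rz":0,"x":-0.06,"y":0.02,"z":0,"fingers":0.0},{"rx":0,"ry":0,"rz":0,"x":-0.09,"y":0.03,"z":0,"fingers":0.0},{"rx":0,"ry":0,"rz":0,"x":-0.12,"y":0.04,"z":0,"fingers":0.0},{"rx":0,"ry":0,"rz":0,"x":-0.15,"y":0.05,"z":0,"fingers":0.0},{"rx":0,"ry":0,"rz":0,"x":-0.18,"y":0.06,"z":0,"fingers":0.0},{"rx":0,"ry":0,"rz":0,"x":-0.21,"y":0.065,"z":0,"fingers":0.0},{"rx":0,"ry":0,"rz":0,"x":-0.24,"y":0.073,"z":0,"fingers":0.0},{"rx":0,"ry":0,"rz":0,"x":-0.263,"y":0.073,"z":0,"fingers":0.0},{"rx":0,"ry":0,"rz":0,"x":-0.263,"y":0.073,"z":0,"fingers":0.0}]'|sed -n '2,6p'
python3 -m jog '[{"rx":0,"ry":0,"rz":0,"x":0,"y":0,"z":0.01,"fingers":0.0},{"rx":0,"ry":0,"rz":0,"x":0,"y":0,"z":0.01,"fingers":0.0},{"rx":0,"ry":0,"rz":0,"x":0,"y":0,"z":0.01,"fingers":0.0}]'|sed -n '2,6p'
python3 - <<'E'
from h import *
print(np.round(st()['joint_pos'],3))
c=cap('top');s=cap('side')
a=cv2.resize(c['color'][110:220,140:290,::-1],None,fx=2.6,fy=2.6,interpolation=cv2.INTER_CUBIC);b=cv2.resize(s['color'][130:240,240:390,::-1],None,fx=2.6,fy=2.6,interpolation=cv2.INTER_CUBIC)
cv2.imwrite('pics/f.png',np.hstack([a,b]))
p=st()['eef_pos'][2]-.047+.008
P=cloud(c);m=(np.abs(P[...,2]-p)<.01)&(P[...,0]>.53)&(P[...,0]<.68)&(np.abs(P[...,1])<.16);q=P[m];print('plate z',np.median(q[:,2]),p,q.min(0),q.max(0))
A=np.c_[q[:,:2],np.ones(len(q))];print('plane',np.linalg.lstsq(A,q[:,2],rcond=None)[0])
E
```

```text
eef_pos: [0.606, -0.0113, 0.168]
eef_rot: [[0.008, 1.0, -0.004], [1.0, -0.008, -0.002], [-0.002, -0.004, -1.0]]
ft_force: [-0.9, -0.6, -6.4]
grip_width: 0.0124
gripper_force: 69.6
eef_pos: [0.6055, -0.004, 0.1585]
eef_rot: [[0.0, 1.0, -0.004], [1.0, -0.0, 0.001], [0.001, -0.004, -1.0]]
ft_force: [0.6, 0.1, -5.0]
grip_width: 0.0121
gripper_force: 69.6
[ 0.6    0.656 -0.898  1.72   0.578  1.057 -0.495]
plate z 0.1190908825578697 0.1203206139199389 [ 0.5546692  -0.13146963  0.11048119] [0.65620062 0.12394536 0.12643352]
plane [-0.00824683 -0.00138828  0.12418801]
```

View pics/f.png

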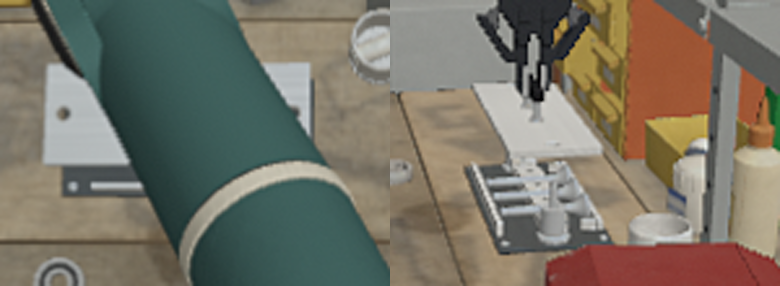

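Top view: plate over the frame, left hole at about px (164,153) and right hole at (254,153), partly by the arm. Side view: plate level above the laid valves. I measure the holes against the pins.

```bash
python3 - <<'E'
from h import *
c=cap('top');z=st()['eef_pos'][2]-.047+.008;print(st()['eef_pos'],z)
g=c['color'].astype(int).min(2)
print(g[147:161,157:172]);print(g[147:161,247:261])
for zz in(z,z-.008): holes(c,zz,[(164,153.5),(254,153.5)],4)
P=cloud(c)
for y0 in(.107,-.117):pass
# plate edges along rows through image: left edge (y+), bottom edge (x-)
m=(np.abs(P[...,2]-z)<.012)&(c['color'].min(2)>120)
m[:,:140]=0;m[:,290:]=0;m[:120]=0;m[200:]=0
k=np.argwhere(m)
for v in(142,150,160,166):
    r=np.where(m[v])[0];print(v,r.min(),r.max(),onz(c,r.min()-.5,v,z).round(4),onz(c,r.max()+.5,v,z).round(4))
for u in(160,168,254):
    r=np.where(m[:,u])[0]
    if len(r): print('col',u,r.min(),r.max(),onz(c,u,r.min()-.5,z).round(4),onz(c,u,r.max()+.5,z).round(4))
E
```

```text
[ 0.60618367 -0.00408239  0.1595316 ] 0.1205316046377505
[[156 183 183 182 182 182 182 182 183 183 183 183 183 183 183]
 [156 184 183 181 182 182 183 183 183 182 182 182 182 183 183]
 [158 183 183 182 182 183 181 180 181 183 182 181 182 182 182]
 [158 182 182 181 181 179 168 158 165 177 182 181 181 181 181]
 [158 180 180 180 174 152 126 111 122 156 178 181 180 179 180]
 [157 180 179 179 163 120  98  82  83 120 166 181 180 180 180]
 [161 179 179 179 158 109  96  79  68  97 159 180 179 179 179]
 [164 179 179 179 165 120  95  79  76 117 166 180 180 179 179]
 [165 181 181 181 177 150 115 111 128 159 179 183 182 181 182]
 [164 183 183 182 183 176 167 168 171 180 184 184 182 182 183]
 [163 183 182 181 182 182 182 182 182 182 182 181 181 181 182]
 [163 183 181 181 182 182 182 182 182 182 182 181 181 182 182]
 [165 184 183 182 182 182 183 183 183 183 183 184 183 184 184]
 [167 182 182 181 181 181 181 181 182 182 181 182 181 182 182]]
[[ 50  92 149 184 182 180 180 180 179 180 182 185 112  76]
 [ 52  52  98 184 187 183 182 182 181 181 184 186 113  76]
 [ 57  49  66 156 188 186 182 185 185 185 
[... 771 characters left out ...]
2427983539 154.03401920438958
mid [ 0.6034 -0.0049  0.1205] dist 0.2223 yaw -0.74
hole [0.607  0.1079 0.1125] 164.05267702936098 153.02417962003454
hole [ 0.6041 -0.116   0.1125] 251.8872427983539 154.03401920438958
mid [ 0.6055 -0.004   0.1125] dist 0.2239 yaw -0.74
142 158 258 [0.6339 0.1242 0.1205] [ 0.6334 -0.1327  0.1205]
150 158 258 [0.6128 0.1233 0.1205] [ 0.6125 -0.1327  0.1205]
160 158 258 [0.5867 0.1223 0.1205] [ 0.5866 -0.1327  0.1205]
166 157 186 [0.5712 0.1242 0.1205] [0.5711 0.0482 0.1205]
col 160 135 172 [0.6537 0.1186 0.1205] [0.5544 0.1146 0.1205]
col 168 139 172 [0.643  0.0976 0.1205] [0.5544 0.0944 0.1205]
col 254 134 151 [ 0.6558 -0.1213  0.1205] [ 0.6086 -0.1214  0.1205]
```

```bash
python3 -m jog '[{"rx":0,"ry":0,"rz":0,"x":0.0005,"y":0.0012,"z":0.008,"fingers":0.0},{"rx":0,"ry":0,"rz":0,"x":0.0005,"y":0.0012,"z":0.016,"fingers":0.0},{"rx":0,"ry":0,"rz":0,"x":0.0005,"y":0.0012,"z":0.024,"fingers":0.0},{"rx":0,"ry":0,"rz":0,"x":0.0005,"y":0.0012,"z":0.03,"fingers":0.0},{"rx":0,"ry":0,"rz":0,"x":0.0005,"y":0.0012,"z":0.031,"fingers":0.0},{"rx":0,"ry":0,"rz":0,"x":0.0005,"y":0.0012,"z":0.031,"fingers":0.0}]'|sed -n '2,6p'
python3 - <<'E'
from h import *
o=st();c=cap('top');z=o['eef_pos'][2]-.047+.008;print(o['eef_pos'],z)
g=c['color'].astype(int).min(2);m=g>120
for v in(143,150,160,166):
    r=np.where(m[v,140:290])[0]+140
    a=next(u for u in range(150,180) if g[v,u-1]<130<=g[v,u]) if any(g[v,u-1]<130<=g[v,u] for u in range(150,180)) else 0
    print(v,a,g[v,150:170])
holes(c,z,[(165,157),(253,157)],4)
s=cap('side');cv2.imwrite('pics/g.png',cv2.resize(s['color'][150:240,250:340,::-1],None,fx=6,fy=6,interpolation=cv2.INTER_CUBIC))
E
```

```text
eef_pos: [0.6072, -0.0045, 0.1279]
eef_rot: [[0.002, 1.0, -0.003], [1.0, -0.002, 0.001], [0.001, -0.003, -1.0]]
ft_force: [0.1, -0.1, -5.1]
grip_width: 0.0125
gripper_force: 69.5
[ 0.60716151 -0.00449344  0.12785195] 0.08885194952785039
143 160 [106 105 105 106 106 106 107 107 104 105 156 186 188 187 187 187 187 187
 187 190]
150 160 [104 105 104 104 109 115 116 111 108 115 163 185 183 183 183 184 183 183
 183 183]
160 160 [103 105 105 103 104 104 101  97  95 128 170 183 182 181 182 182 183 183
 183 182]
166 159 [110 107 106 103 103 103 102  99 102 146 176 181 180 180 180 180 181 180
 180 181]
hole [0.6066 0.1067 0.0889] 166.26377952755905 155.49212598425197
hole [ 0.6012 -0.1172  0.0889] 252.46568338249753 157.4346116027532
mid [ 0.6039 -0.0053  0.0889] dist 0.2239 yaw -1.38
```

View pics/g.png

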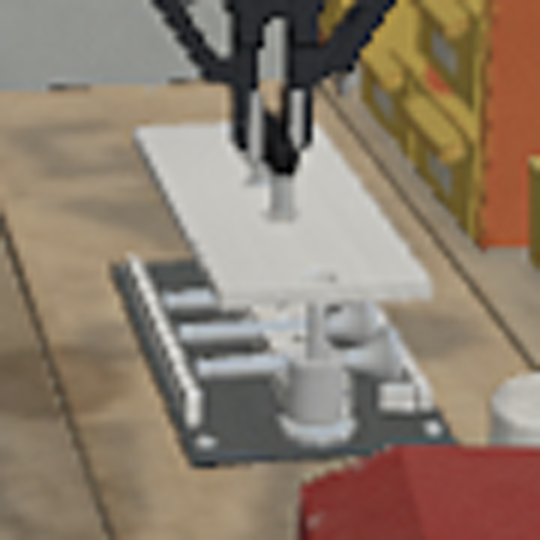

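The hole sits straight above the near pin (hole (322,278), pin (316,330)) and the left hole is within 1 mm of its pin. Lower gently.

```bash
python3 -m jog '[{"rx":0,"ry":0,"rz":0,"x":0,"y":0,"z":0.003,"fingers":0.0},{"rx":0,"ry":0,"rz":0,"x":0,"y":0,"z":0.006,"fingers":0.0},{"rx":0,"ry":0,"rz":0,"x":0,"y":0,"z":0.009,"fingers":0.0},{"rx":0,"ry":0,"rz":0,"x":0,"y":0,"z":0.011,"fingers":0.0}]'|sed -n '2,4p'
python3 -m jog '[{"rx":0,"ry":0,"rz":0,"x":0,"y":0,"z":0.003,"fingers":0.0},{"rx":0,"ry":0,"rz":0,"x":0,"y":0,"z":0.005,"fingers":0.0},{"rx":0,"ry":0,"rz":0,"x":0,"y":0,"z":0.007,"fingers":0.0}]'|sed -n '2,4p'
```

```text
eef_pos: [0.6073, -0.0046, 0.1171]
eef_rot: [[0.002, 1.0, -0.002], [1.0, -0.002, 0.001], [0.001, -0.002, -1.0]]
ft_force: [-0.4, 0.7, -5.6]
eef_pos: [0.6074, -0.0046, 0.1103]
eef_rot: [[0.002, 1.0, -0.002], [1.0, -0.002, 0.001], [0.001, -0.002, -1.0]]
ft_force: [0.3, -0.7, -4.8]
```

```bash
python3 -m jog '[{"rx":0,"ry":0,"rz":0,"x":0,"y":0,"z":0.003,"fingers":0.0},{"rx":0,"ry":0,"rz":0,"x":0,"y":0,"z":0.006,"fingers":0.0},{"rx":0,"ry":0,"rz":0,"x":0,"y":0,"z":0.009,"fingers":0.0},{"rx":0,"ry":0,"rz":0,"x":0,"y":0,"z":0.011,"fingers":0.0},{"rx":0,"ry":0,"rz":0,"x":0,"y":0,"z":0.013,"fingers":0.0},{"rx":0,"ry":0,"rz":0,"x":0,"y":0,"z":0.013,"fingers":0.0}]'|sed -n '2p;4p'
python3 -m jog '[{"rx":0,"ry":0,"rz":0,"x":0,"y":0,"z":0.001,"fingers":0.0},{"rx":0,"ry":0,"rz":0,"x":0,"y":0,"z":0.002,"fingers":0.0},{"rx":0,"ry":0,"rz":0,"x":0,"y":0,"z":0.002,"fingers":0.0}]'|sed -n '2p;4p'
```

```text
eef_pos: [0.6073, -0.0045, 0.0971]
ft_force: [0.8, 0.2, -5.7]
eef_pos: [0.6073, -0.0046, 0.0954]
ft_force: [0.5, 1.7, -3.7]
```

```bash
python3 -m jog '[{"rx":0,"ry":0,"rz":0,"x":0,"y":0,"z":0.001,"fingers":0.0},{"rx":0,"ry":0,"rz":0,"x":0,"y":0,"z":0.001,"fingers":0.0}]'|sed -n '2p;4p'
python3 -m jog '[{"rx":0,"ry":0,"rz":0,"x":0,"y":0,"z":0.0,"fingers":0.03},{"rx":0,"ry":0,"rz":0,"x":0,"y":0,"z":0,"fingers":0.05},{"rx":0,"ry":0,"rz":0,"x":0,"y":0,"z":0,"fingers":0.05},{"rx":0,"ry":0,"rz":0,"x":0,"y":0,"z":0,"fingers":0.05},{"rx":0,"ry":0,"rz":0,"x":0,"y":0,"z":-0.02,"fingers":0.05},{"rx":0,"ry":0,"rz":0,"x":0,"y":0,"z":-0.05,"fingers":0.05},{"rx":0,"ry":0,"rz":0,"x":0,"y":0,"z":-0.09,"fingers":0.05},{"rx":0,"ry":0,"rz":0,"x":0,"y":0,"z":-0.13,"fingers":0.05},{"rx":0,"ry":0,"rz":0,"x":0,"y":0,"z":-0.15,"fingers":0.05}]'|sed -n '2p;4,6p'
python3 -m jog '[{"rx":0,"ry":0,"rz":0,"x":0.15,"y":-0.15,"z":0,"fingers":0.05},{"rx":0,"ry":0,"rz":0,"x":0.15,"y":-0.15,"z":0,"fingers":0.05},{"rx":0,"ry":0,"rz":0,"x":0.15,"y":-0.15,"z":0,"fingers":0.05},{"rx":0,"ry":0,"rz":0,"x":0.15,"y":-0.15,"z":0,"fingers":0.05},{"rx":0,"ry":0,"rz":0,"x":0.15,"y":-0.15,"z":0,"fingers":0.05},{"rx":0,"ry":0,"rz":0,"x":0.15,"y":-0.15,"z":0,"fingers":0.05},{"rx":0,"ry":0,"rz":0,"x":0.15,"y":-0.15,"z":0,"fingers":0.05},{"rx":0,"ry":0,"rz":0,"x":0.15,"y":-0.15,"z":0,"fingers":0.05}]'|sed -n '1,2p'
python3 - <<'E'
from h import *
c=cap('top');s=cap('side');a=cv2.resize(c['color'][110:220,140:290,::-1],None,fx=2.6,fy=2.6,interpolation=cv2.INTER_CUBIC);b=cv2.resize(s['color'][130:240,240:390,::-1],None,fx=2.6,fy=2.6,interpolation=cv2.INTER_CUBIC)
cv2.imwrite('pics/i.png',np.hstack([a,b]))
for q in(cloud(c),cloud(s)):
    q=q.reshape(-1,3);q=q[(np.abs(q[:,2]-.056)<.008)&(np.abs(q[:,0]-.607)<.045)&(np.abs(q[:,1]+.005)<.12)]
    A=np.c_[q[:,:2]-[.607,-.005],np.ones(len(q))];print('plane',len(q),np.linalg.lstsq(A,q[:,2],rcond=None)[0])
E
```

```text
eef_pos: [0.6075, -0.0045, 0.0952]
ft_force: [-4.2, -0.9, 7.2]
eef_pos: [0.6086, -0.0039, 0.2491]
ft_force: [0.2, -0.1, 0.2]
grip_width: 0.0498
gripper_force: 0.0
t: 53.55
eef_pos: [0.4581, 0.1455, 0.2451]
plane 2731 [0.00255414 0.00023798 0.05595519]
plane 721 [-0.00133448 -0.00014084  0.05744335]
```

View pics/i.png

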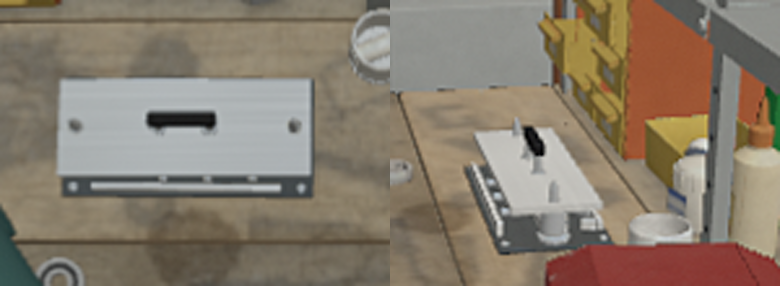

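The plate sits level at z = 0.056 with both pins through its holes (top (75,126) and (294,126)). Bystanders are unmoved. I hand in the job.

```bash
python3 -c "
from bench import manip
print(manip.finish_job())"
```

```text
the job is handed in; nothing more can be done
None
```

I handed the job in at about 54 s: the three valves present lie level in places 0 to 2, and the top plate, which had been knocked aside on the bench, is back on both pins, level on the shoulders and released.

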